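# Fetch the instrument box from the sliding-door case

### The job

Get the long steel instrument box with the bridge handle out of the glass-topped case, keep it level as you carry it, and set it down gently, flat on the floor of the open steel tray and not touching the kidney dish. Then slide the case shut so that both doors are fully home. Leave the other stock, the dish, the bottle and the ampoule carton where they are.

Things in the scene. Friction and masses are not known exactly. Their poses are not given: they have to be found in the camera images.
- case: Low bench-top case of ivory painted steel, fixed, 260 mm deep (its x) by 540 mm wide (its y). Origin: centre of its underside on the table; z up, low front to -x (the robot), +y its left. The glass top slopes up to the back by 5 degrees; rims 98 mm high in front, 120 mm at the back. A divider 52 mm high at y = 0 makes a left and a right compartment.
- left_bay (a point): Middle of the left compartment's floor (6 mm above the table, at case y +142 mm; compartment 244 mm deep by 247 mm wide). Two things stand in it one behind the other, near case x -58 mm (front) and +58 mm (back). Slide the left door open to reach them.
- right_bay (a point): Middle of the right compartment's floor (case y -142 mm), the same but mirrored. Slide the right door open to reach its things.
- left_door (a joint): Left door: framed glass, 260 mm wide (case y), 230 mm deep, 8 mm thick, in the lower track (underside 86 mm high at mid-depth). Value: distance slid from home (0, shut) to the case's right, under the right door, at most 0.215 m. Friction 1 to 3 N; stays where left. Its grip cannot pass the right door's edge: left + right never exceed 0.222 m; beyond, one door pushes the other.
- right_door (a joint): Right door: equal, in the upper track (98 to 106 mm high at mid-depth). Value: distance slid from home (0, shut) to the case's left, over the left door, at most 0.215 m. Same friction and limit on the sum. Shut, the doors overlap by 20 mm in the middle. Either may start up to 90 mm open.
- left_handle (a point): Left door's grip: upright aluminium bar on the door's outer (left) end, 90 mm long (case x), 14 mm thick (case y), square to the door. Point: mid-length, mid-thickness, 10 mm below its top edge, 129 mm above the table; at case y +239 mm when shut. The rim and right door beside it are 109 mm high here: fingertips stay above that, 19 mm or less below the point.
- right_handle (a point): The same point on the right door's grip, an equal bar on that door's outer (right) end, its top at the same height; at case y -239 mm when shut. The bar goes down 24 mm below the point to the door's face.
- box_center (a point): Centre of the body of the wanted thing: a long, low stainless instrument box 62 mm (its x) by 142 mm (its y) by 38 mm high, 0.3 to 0.6 kg, with a bridge handle on top (70 mm high in all), lid fast. The point is 19 mm above its underside, z up. It stands in one of the four places in the case, its length along the case's y to within 0.1 rad.
- box_handle (a point): Middle of the bar of the box's bridge handle: bar 12 mm thick (box x), 80 mm long (box y), 18 mm high, 61 mm above the box's underside, with 14 mm of free height under it above the lid and two posts 35 mm either side of the middle.
- tray: Open stainless instrument tray, fixed on the table, 260 mm (its x) by 180 mm (its y), rim 18 mm high, walls 4 mm thick, floor 4 mm thick. Origin: centre of its underside, z up. A kidney dish lies across it; the box fits beside the dish with its length along the tray's y, on the wider side.
- dish_center (a point): Centre (half-way up) of a loose stainless kidney dish, 74 mm (its x) by 156 mm (its y) by 35 mm high at the most, standing in the tray, its y along the tray's y to within 0.1 rad. To be left alone.
- tin_center (a point): Centre (21 mm up) of a short steel tin in the case, 60 mm (x) by 102 mm (y) by 42 mm high, with a round knob on the lid (61 mm high in all). Not the wanted box; to be left alone.
- carton_center (a point): Centre of a closed paper carton in the case, 65 by 130 by 48 mm high. To be left alone.
- jar_center (a point): Centre of an amber jar with a white lid standing in the case, 64 mm diameter, 66 mm high. To be left alone.
- bottle_center (a point): Centre (55 mm up) of an amber bottle, 54 mm diameter, 110 mm high, standing on the table close in front of the case. To be left alone.
- ampoules_center (a point): Centre (22 mm up) of an open paper carton of ampoules, 60 by 120 by 45 mm high, on the table in front of the case. To be left alone.

How it is judged:
By the outcome, as a careful person would: the job done as asked, in the order asked, and still so for the second after the job is handed in, with the robot touching nothing.
It also fails if it takes over 72 s, if anything falls off the work surface, if the arm or the gripper's body presses on something with over 40 N, if the wrist force passes 120 N, or if a joint passes its speed limit or range.

### The arm

A 7-joint arm with a two-finger parallel gripper is mounted at the origin on the work surface. World frame = base frame: x ahead of the robot, y to its left, z up, the work surface at z = 0. Lengths are in m, angles in rad, forces in N, time in s.
With the tool pointing down it reaches from about 0.35 to 0.9 m from the base axis. Payload 7.2 kg.
Tool frame: the origin (TCP) lies between the finger pads; the fingertips stand bot.finger_overhang ahead of it and the grasp point (between the pads) lies 8 mm behind it (bot.finger_overhang is the distance from the TCP to the fingertips, in m); z points along the fingers, x is the direction in which the jaws open and shut, and the axes are right-handed (so a half turn about z gives the same grasp; the last joint's range is limited). The gripper opens to 85 mm and grips with 20 to 120 N. Pads are 22 mm wide; open, the fingers measure 114 mm over their backs; the gripper's body (76 mm by 85 mm) begins 54 mm behind the grasp point. The pads swing forward as they close: fully open they stand 13 mm farther back than shut.
Start: joints at [1.092, 0.411, -0.013, 1.596, 0.006, 1.134, -0.082], TCP at [0.25, -0.573, 0.242] pointing down, gripper open.
Joint ranges: [-2.95, 2.95], [-0.29, 1.99], [-1.47, 1.44], [0.14, 2.54], [-1.03, 4.17], [0.13, 1.85], [-2.86, 2.86]. Speed limits (rad/s): [2.39, 2.39, 3.01, 3.01, 3.14, 3.14, 3.14].

### API

Orientations are given as a 3x3 rotation matrix whose columns are the frame's x, y, z axes.
In Python, from rig import bot gives the robot as it stands.
- The arm moves only by the tool arm_command, never from a script. Its argument "targets" is a list of rows, each a list of 6 numbers: the shift along the tool's x, y, z in cm, then the turn, a rotation vector about the tool's x, y, z in rad. In form: [[tx, ty, tz, wx, wy, wz], ...]. A call has 1 to 5 rows; each row is the pose to reach, as a shift and turn from the pose commanded when the call began, along the tool's axes at that moment; what a row does not reach only later rows make up. A row lasts 1/10 s, in which the tool goes at most 50 mm and 8.59 degrees, less where a joint would pass 70% of its speed; a pose out of reach is approached as far as the arm can. A call with a gripper value outside its range is refused whole. "jaw" is the opening, from 0 (shut) to 1 (fully open), set as the call begins (left out, the last holds). The fingers move at their own pace and stop on an object; "squeeze" is the grip in N (left out, the last holds). Time passes only in rows, so rows that repeat a pose let the fingers close. It gives the time, the measured TCP pose, the force and the opening at its end, in the units of the state.
- bot.get_state(): the state, without advancing time (a new reading comes with each control period).
- bot.grab_frame(name): name is "side" or "top" or "wrist"; returns (picture, depth): 400x640x3 uint8, red, green, blue; 400x640 float32, m along the optical axis (not along the pixel's ray), 0 where there is no reading.
- bot.get_calibration(name): a dict with "fx", "fy", "cx", "cy" (pixels), "camera_from_world" (4x4, takes a point from world to camera coordinates). Camera axes: x right, y down, z forward; pixel columns grow to the right and rows downward; lengths in m; the calibration is good to about 2 mm. A picture is of the moment at which its call begins: read the wrist's pose just before it. get_calibration takes no time and is no camera call; for the wrist camera it gives the pose at the moment of the call.
- bot.hand_in(): hands the job in, once; it reports no verdict.
Trained networks look in the newest picture that a camera, given by its name, has taken for a name from the list of things; names that differ only in an ending like _2 or _b are one class to them, and where a whole thing is asked for, a point or a joint stands for the part that bears it (a point fixed in the world has none). Each returns a list of dicts, best first, with "conf" (0 to 1); they miss things now and then, are a little off and sometimes report something else, mostly with a low value. They report only what shows in the picture. A call takes as long as a camera call.
- bot.regions_of(camera, target): "pixels" (400x640 bool, what is visible of it) and "location" ([column, row] in pixels, amid what is visible of it).
The state is a dict: "time_s": time; "q": joint angles; "qd": joint speeds; "tau": joint torques, N m; "position": TCP position; "tool_rot": TCP orientation; "force": force on the tool from outside, world axes, zero at the start; "moment": the same for the moment, N m; "opening": finger opening in m.
Only numpy, scipy, OpenCV 4.12 (cv2) and the standard library are available. Lean on these libraries where they do the work, as an engineer would, in place of code of your own. Each camera call takes 0.05 s, during which the arm holds its last target.

## Working session

There is one attempt and no reset: what is moved stays moved. The work goes in short steps, Python scripts to look and compute and a tool call to move; the robot and the scene stay as the last step left them, time stands still between calls to the robot, and variables do not carry over. Pictures are saved under pics/ and viewed, and the job is handed in when it is done.

Besides the shell and the picture viewer there is one more tool, called after "Call:" as name(argument=value, ...) on one line, values as JSON. arm_command: Moves the arm, as the interface text tells. Its arguments: {"type":"object","properties":{"targets":{"type":"array"},"jaw":{"type":"number"},"squeeze":{"type":"number"}},"required":["targets"]}

```bash
ls; mkdir -p pics; python3 - <<'E'
from rig import bot
import cv2,numpy as np
s=bot.get_state()
print(s['time_s'],s['position'],s['tool_rot'],s['opening'],bot.finger_overhang)
for n in ['side','top','wrist']:
    p,d=bot.grab_frame(n)
    cv2.imwrite(f'pics/{n}0.png',p[:,:,::-1]); np.save(f'pics/{n}0d.npy',d)
    c=bot.get_calibration(n); print(n,c)
E
```

```text
pics
0.0 [ 0.24933054 -0.57258724  0.24143795] [[ 3.99328998e-01 -9.16807359e-01 -7.86483687e-04]
 [-9.16806263e-01 -3.99329743e-01  1.42548857e-03]
 [-1.62096474e-03  1.51814250e-04 -9.99998675e-01]] 0.08543482302698005 0.011
side {'fx': 419.9530543367979, 'fy': 419.9530543367979, 'cx': 319.86033473232595, 'cy': 201.75474586068682, 'camera_from_world': array([[-0.91410181, -0.40545449,  0.00495441,  0.47810019],
       [-0.27719181,  0.61592115, -0.73743192,  0.22034486],
       [ 0.29594356, -0.67546117, -0.6754033 ,  0.81908322],
       [ 0.        ,  0.        ,  0.        ,  1.        ]])}
top {'fx': 405.3805693498767, 'fy': 405.3805693498767, 'cx': 319.1404411621645, 'cy': 205.6482202084669, 'camera_from_world': array([[-1.65428758e-03, -9.99979671e-01,  6.15796750e-03,
        -2.21943171e-02],
       [-9.76604063e-01,  2.91348807e-04, -2.15045157e-01,
         5.39644307e-01],
       [ 2.15038991e-01, -6.36964261e-03, -9.76584692e-01,
         1.10450496e+00],
       [ 0.00000000e+00,  0.00000000e+00,  0.00000000e+00,
         1.00000000e+00]])}
wrist {'fx': 313.9197674597693, 'fy': 313.9197674597693, 'cx': 314.74705043431203, 'cy': 201.38892888378783, 'camera_from_world': array([[ 3.99673498e-01, -9.16657243e-01, -7.70734766e-04,
        -6.23915680e-01],
       [-8.81619968e-01, -3.84626799e-01,  2.73511348e-01,
        -3.57835865e-02],
       [-2.51012603e-01, -1.08635742e-01, -9.61868467e-01,
         3.78587083e-01],
       [ 0.00000000e+00,  0.00000000e+00,  0.00000000e+00,
         1.00000000e+00]])}
```

View pics/top0.png

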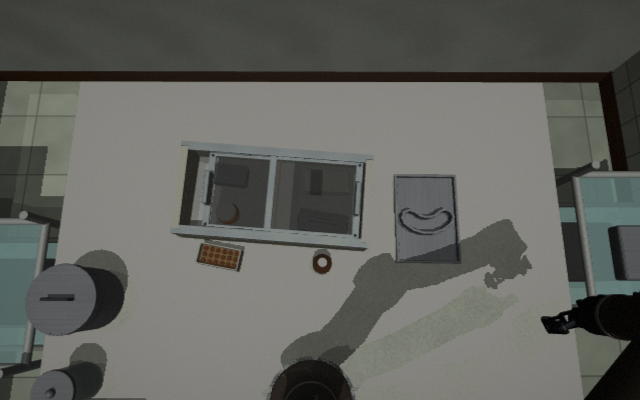

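View pics/side0.png

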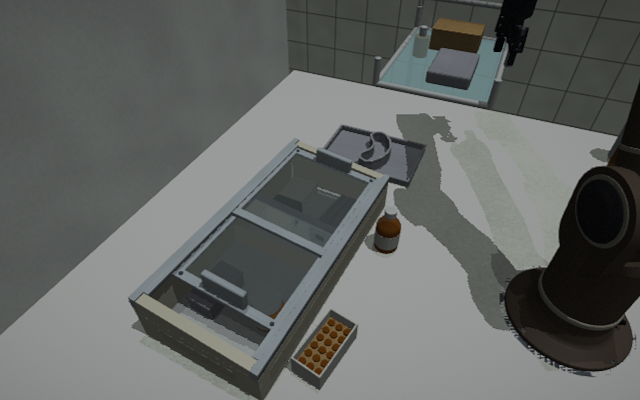

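```bash
cat > h.py <<'E'
from rig import bot
import cv2,numpy as np
def unproj(cal,u,v,z):
    K=cal; R=K['camera_from_world'][:3,:3]; t=K['camera_from_world'][:3,3]
    u=np.atleast_1d(u).astype(float);v=np.atleast_1d(v).astype(float);z=np.atleast_1d(z)
    pc=np.stack([(u-K['cx'])/K['fx']*z,(v-K['cy'])/K['fy']*z,z],-1)
    return (pc-t)@R
def ray_at_height(cal,u,v,h):
    R=cal['camera_from_world'][:3,:3]; t=cal['camera_from_world'][:3,3]
    o=-R.T@t; d=R.T@np.array([(u-cal['cx'])/cal['fx'],(v-cal['cy'])/cal['fy'],1])
    return o+d*(h-o[2])/d[2]
def proj(cal,p):
    p=np.atleast_2d(p); c=p@cal['camera_from_world'][:3,:3].T+cal['camera_from_world'][:3,3]
    return np.stack([c[:,0]/c[:,2]*cal['fx']+cal['cx'],c[:,1]/c[:,2]*cal['fy']+cal['cy']],-1)
E
python3 - <<'E'
from h import *
for cam in ['top','side']:
    cal=bot.get_calibration(cam); d=np.load(f'pics/{cam}0d.npy')
    for t in ['case','left_door','right_door','left_handle','right_handle','box_center','box_handle','tray','dish_center','tin_center','carton_center','jar_center','bottle_center','ampoules_center']:
        try: r=bot.regions_of(cam,t)
        except Exception as e: print(t,e); continue
        for x in r[:2]:
            m=x['pixels']; v,u=np.nonzero(m); z=d[v,u]; ok=z>0
            P=unproj(cal,u[ok],v[ok],z[ok])
            print(cam,t,round(x['conf'],2),np.round(x['location']),m.sum(),np.round(np.median(P,0),3) if len(P) else '', np.round(np.percentile(P,2,axis=0),3) if len(P) else '',np.round(np.percentile(P,98,axis=0),3) if len(P) else '')
            np.save(f'pics/m_{cam}_{t}.npy',m) if x is r[0] else 0
print(bot.get_state()['time_s'])
E
```

```text
top case 0.42 [236. 191.] 4784 [0.574 0.211 0.093] [0.473 0.125 0.083] [0.679 0.292 0.138]
top left_door 0.83 [236. 190.] 4758 [0.575 0.211 0.094] [0.473 0.125 0.083] [0.678 0.291 0.138]
top right_door 0.74 [313. 195.] 7115 [ 0.555 -0.008  0.104] [ 0.455 -0.131  0.094] [0.659 0.117 0.136]
top left_handle 0.87 [239. 188.] 4682 [0.574 0.211 0.093] [0.473 0.127 0.083] [0.677 0.29  0.138]
top left_handle 0.47 [313. 195.] 7054 [ 0.554 -0.008  0.104] [ 0.455 -0.13   0.094] [0.657 0.117 0.136]
top right_handle 0.68 [314. 197.] 7057 [ 0.555 -0.008  0.104] [ 0.455 -0.129  0.094] [0.658 0.117 0.136]
top box_center 0.34 [315. 196.] 7166 [ 0.554 -0.008  0.104] [ 0.454 -0.132  0.094] [0.659 0.117 0.136]
top tray 0.57 [425. 210.] 4546 [ 0.534 -0.346  0.005] [ 0.385 -0.432 -0.   ] [ 0.643 -0.251  0.022]
top dish_center 0.66 [426. 221.] 994 [ 0.502 -0.34   0.009] [ 0.465 -0.41   0.003] [ 0.531 -0.267  0.042]
top dish_center 0.15 [273. 197.] 18808 [0.56  0.105 0.1  ] [ 0.429 -0.153  0.007] [0.698 0.363 0.126]
top tin_center 0.48 [316. 197.] 7075 [ 0.554 -0.008  0.104] [ 0.455 -0.129  0.094] [0.658 0.
[... 1049 characters left out ...]
98.] 8876 [0.553 0.008 0.105] [ 0.456 -0.127  0.095] [0.661 0.124 0.134]
side tray 0.65 [390. 151.] 2381 [ 0.461 -0.362  0.005] [ 0.384 -0.43   0.002] [ 0.641 -0.25   0.021]
side dish_center 0.94 [374. 150.] 858 [ 0.504 -0.334  0.023] [ 0.465 -0.412  0.006] [ 0.532 -0.262  0.041]
side tin_center 0.68 [375. 153.] 835 [ 0.505 -0.333  0.023] [ 0.465 -0.412  0.006] [ 0.532 -0.262  0.041]
side tin_center 0.65 [202. 306.] 615 [0.634 0.287 0.046] [0.613 0.269 0.013] [0.67  0.295 0.051]
side bottle_center 0.89 [386. 234.] 902 [ 0.372 -0.011  0.063] [ 0.35  -0.034  0.006] [ 0.398 -0.002  0.111]
side ampoules_center 0.61 [323. 350.] 2987 [0.397 0.27  0.027] [0.36  0.204 0.003] [0.433 0.327 0.047]
1.55
```

```bash
python3 - <<'E'
from h import *
p=cv2.imread('pics/top0.png')
c=p[130:280,165:385]
c=cv2.resize(c,None,fx=3.6,fy=3.6,interpolation=cv2.INTER_CUBIC)
c=(255*(c/255.)**0.5).astype(np.uint8)
cv2.imwrite('pics/topz.png',c)
p=cv2.imread('pics/side0.png')
c=p[130:400,120:400]
c=cv2.resize(c,None,fx=2.2,fy=2.2,interpolation=cv2.INTER_CUBIC)
c=(255*(c/255.)**0.5).astype(np.uint8)
cv2.imwrite('pics/sidez.png',c)
E
```

```text
(no output)
```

View pics/topz.png

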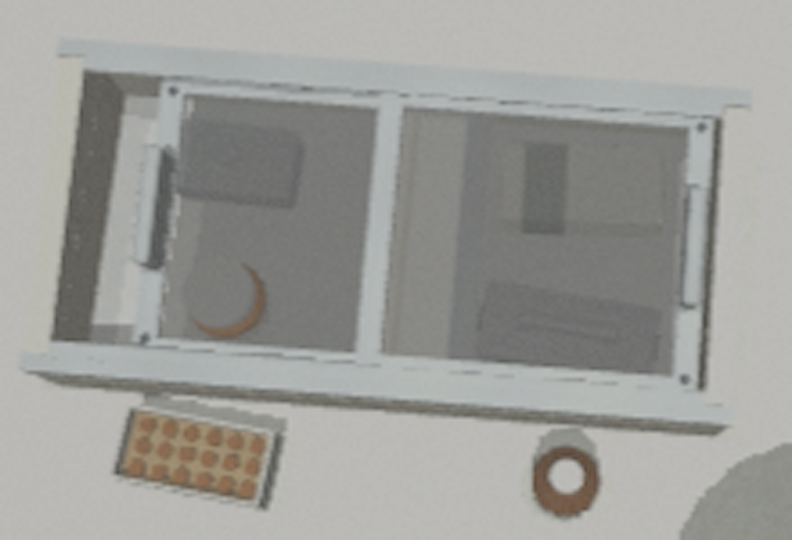

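View pics/sidez.png

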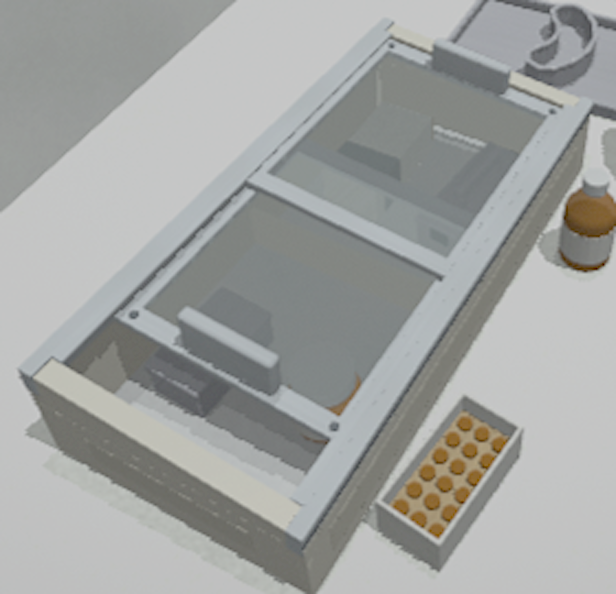

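```bash
python3 - <<'E'
from h import *
for cam in ['top','side']:
    cal=bot.get_calibration(cam); d=np.load(f'pics/{cam}0d.npy')
    v,u=np.mgrid[0:400,0:640]; ok=d>0
    P=unproj(cal,u[ok],v[ok],d[ok])
    def roi(P): return (P[:,0]>.4)&(P[:,0]<.75)&(P[:,1]>-.2)&(P[:,1]<.42)
    C=P[roi(P)&(P[:,2]>.08)&(P[:,2]<.16)]
    r=cv2.minAreaRect(C[:,:2].astype(np.float32)); print(cam,'case rect',r)
    # bars: above sloped top by >15mm
    h=C[C[:,2]>.128]
    for lo,hi in [(-.2,0),(0.15,.42)]:
        b=h[(h[:,1]>lo)&(h[:,1]<hi)]
        if len(b)<5: continue
        print(' bar',len(b),cv2.minAreaRect(b[:,:2].astype(np.float32)),np.round(b.mean(0),4),np.round(np.percentile(b,[2,98],axis=0),3).tolist())
    T=P[(P[:,0]>.35)&(P[:,0]<.7)&(P[:,1]>-.46)&(P[:,1]<-.2)&(P[:,2]>.012)]
    t=T[T[:,2]<.024]
    print(' tray',cv2.minAreaRect(t[:,:2].astype(np.float32)))
    t=T[(T[:,2]>.026)&(T[:,2]<.06)]
    print(' dish',cv2.minAreaRect(t[:,:2].astype(np.float32)), np.percentile(t[:,2],[5,50,95]))
E
```

```text
top case rect ((0.5658310651779175, 0.1049705445766449), (0.542563259601593, 0.2613272964954376), 85.447265625)
 bar 172 ((0.5433273315429688, -0.12568625807762146), (0.0142141068354249, 0.0875178650021553), 85.43270111083984) [ 0.5439 -0.1255  0.1387] [[0.502, -0.135, 0.131], [0.586, -0.118, 0.144]]
 bar 195 ((0.5760774612426758, 0.283363401889801), (0.014805077575147152, 0.0887385830283165), 86.68321990966797) [0.5762 0.2824 0.138 ] [[0.533, 0.275, 0.13], [0.617, 0.292, 0.145]]
 tray ((0.514060378074646, -0.3418029546737671), (0.18752644956111908, 0.26683080196380615), 89.40676879882812)
 dish ((0.49918365478515625, -0.3388103246688843), (0.07299715280532837, 0.15496915578842163), 1.19244384765625) [0.02938779 0.03861638 0.04247849]
side case rect ((0.5652779340744019, 0.1051260381937027), (0.5439726114273071, 0.2617216110229492), 85.63553619384766)
 bar 271 ((0.5446814894676208, -0.12330923974514008), (0.01676950976252556, 0.09015943855047226), 87.46363830566406) [ 0.5459 -0.1213  0.1362] [[0.501, -0.131, 0.129], [0.587, -0.115, 0.144]]
 bar 489 ((0.5752158164978027, 0.2861267030239105), (0.014212324284017086, 0.08940181136131287), 85.77172088623047) [0.5747 0.2878 0.1377] [[0.532, 0.279, 0.129], [0.617, 0.295, 0.144]]
 tray ((0.5145580768585205, -0.341305673122406), (0.1917528212070465, 0.26791080832481384), 89.3987045288086)
 dish ((0.4996762275695801, -0.3366674780845642), (0.0721522644162178, 0.1584027111530304), 0.2564602792263031) [0.02738648 0.03754096 0.04093282]
```

```bash
cat >> h.py <<'E'
from scipy.spatial.transform import Rotation as Rn
def st():
    s=bot.get_state(); R=np.array(s['tool_rot'])
    print('t',round(s['time_s'],2),'pos',np.round(s['position'],4),'yaw',round(np.degrees(np.arctan2(R[1,0],R[0,0])),2),'tz',np.round(R[:,2],4),'F',np.round(s['force'],1),'M',np.round(s['moment'],2),'open',round(s['opening'],4),'q',np.round(s['q'],2))
    return s
def row(p,yawdeg):
    s=st(); R=np.array(s['tool_rot']); y=np.radians(yawdeg)
    T=np.array([[np.cos(y),np.sin(y),0],[np.sin(y),-np.cos(y),0],[0,0,-1]])
    d=R.T@(np.array(p)-s['position'])*100
    w=Rn.from_matrix(R.T@T).as_rotvec()
    print('row',np.round(d,2).tolist(),np.round(w,3).tolist())
CY=np.radians(-4.5); CC=np.array([.5655,.105])
CX=np.array([np.cos(CY),np.sin(CY)]); CYv=np.array([-np.sin(CY),np.cos(CY)])
def c2w(x,y): return CC+x*CX+y*CYv
def w2c(p): d=np.array(p)[:2]-CC; return np.array([d@CX,d@CYv])
E
python3 - <<'E'
from h import *
print(w2c([.544,-.1245]),w2c([.5756,.2845]), c2w(-.058,-.142))
row([.544,-.1245,.2],-94.5)
E
```

```text
[-0.00342736 -0.2304794 ] [-0.00401454  0.1797391 ] [ 0.4965376  -0.03201163]
t 1.55 pos [ 0.2496 -0.573   0.2423] yaw -66.46 tz [ 0. -0. -1.] F [ 0.   0.3 -0.6] M [-0.    0.01  0.01] open 0.0854 q [ 1.09  0.41 -0.01  1.6   0.01  1.13 -0.08]
row [-29.36, -44.9, 4.23] [-0.0, -0.0, 0.489]
```

Call:
arm_command(targets=[[-2,-3,0.4,0,0,0.05],[-4.7,-7.2,0.8,0,0,0.12],[-7.4,-11.3,1.2,0,0,0.18],[-10,-15.3,1.6,0,0,0.25],[-12.6,-19.3,2,0,0,0.3]], jaw=0.45)

```text
time_s: 2.05
position: [0.377, -0.3788, 0.2224]
tool_rot: [[0.108, -0.994, 0.0], [-0.994, -0.108, -0.0], [0.0, -0.0, -1.0]]
force: [0.9, -0.2, -0.6]
opening: 0.0383
```

```bash
python3 - <<'E'
from h import *
row([.544,-.1245,.2],-94.5)
E
```

```text
t 2.05 pos [ 0.377  -0.3788  0.2224] yaw -83.81 tz [ 5.e-04 -4.e-04 -1.e+00] F [ 0.9 -0.2 -0.6] M [ 0.04 -0.09 -0.03] open 0.0383 q [ 0.74  0.28 -0.06  1.84  0.02  1.02 -0.78]
row [-23.48, -19.34, 2.24] [-0.0, -0.0, 0.187]
```

Call:
arm_command(targets=[[-4,-3.3,0.4,0,0,0.03],[-8,-6.6,0.8,0,0,0.06],[-12,-9.9,1.2,0,0,0.1],[-16,-13.2,1.6,0,0,0.14],[-20,-16.5,2,0,0,0.18]])

```text
time_s: 2.55
position: [0.5135, -0.1701, 0.2033]
tool_rot: [[-0.071, -0.997, 0.001], [-0.997, 0.071, -0.0], [0.0, -0.001, -1.0]]
force: [0.2, -0.3, -0.1]
opening: 0.0384
```

Call:
arm_command(targets=[[-2.5,-2,0.2,0,0,0.01],[-3.5,-2.8,0.2,0,0,0.01],[-3.5,-2.8,0.2,0,0,0.01]])

```text
time_s: 2.85
position: [0.5439, -0.1372, 0.2009]
tool_rot: [[-0.076, -0.997, 0.0], [-0.997, 0.076, 0.001], [-0.001, -0.0, -1.0]]
force: [-0.2, -1.2, 0.2]
opening: 0.0387
```

```bash
python3 - <<'E'
from h import *
row([.544,-.1245,.15],-94.5)
p,d=bot.grab_frame('wrist'); cv2.imwrite('pics/w1.png',p[:,:,::-1]); np.save('pics/w1d.npy',d)
cal=bot.get_calibration('wrist'); np.save('pics/w1c.npy',cal,allow_pickle=True)
v,u=np.mgrid[0:400,0:640]; ok=d>0
P=unproj(cal,u[ok],v[ok],d[ok])
b=P[(P[:,2]>.128)&(P[:,2]<.15)&(P[:,1]<-.05)&(P[:,1]>-.2)&(P[:,0]>.48)&(P[:,0]<.61)]
print(len(b),cv2.minAreaRect(b[:,:2].astype(np.float32)),b.mean(0))
print(np.percentile(d[ok],[1,5,20]))
E
```

```text
t 2.85 pos [ 0.5439 -0.1372  0.2009] yaw -94.34 tz [ 1.e-04  5.e-04 -1.e+00] F [-0.2 -1.2  0.2] M [ 0.01  0.02 -0.01] open 0.0387 q [ 0.29  0.35 -0.16  1.8   0.07  1.   -1.55]
row [-1.26, 0.08, 5.09] [-0.0, 0.001, 0.003]
2695 ((0.5428327918052673, -0.12721297144889832), (0.014080087654292583, 0.08957787603139877), 85.24967193603516) [ 0.54747521 -0.12798616  0.13896873]
[0.06129005 0.07224623 0.19011767]
```

View pics/w1.png

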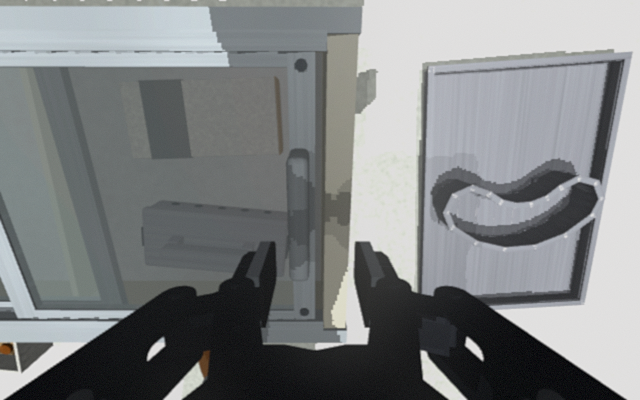

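Call:
arm_command(targets=[[-1.1,0.1,2,0,0,0],[-1.1,0.1,5,0,0,0],[-1.1,0.1,6.5,0,0,0],[-1.1,0.1,6.9,0,0,0],[-1.1,0.1,6.9,0,0,0]])

```text
time_s: 3.4
position: [0.5419, -0.1295, 0.132]
tool_rot: [[-0.081, -0.997, -0.001], [-0.997, 0.081, -0.001], [0.001, 0.001, -1.0]]
force: [0.3, -0.3, -0.0]
opening: 0.0381
```

```bash
python3 - <<'E'
from h import *
s=st()
p,d=bot.grab_frame('wrist'); cv2.imwrite('pics/w2.png',p[:,:,::-1])
cal=bot.get_calibration('wrist')
v,u=np.mgrid[0:400,0:640]; ok=(d>0)&(v>150)
P=unproj(cal,u[ok],v[ok],d[ok]); L=(P-s['position'])@np.array(s['tool_rot'])
b=L[(L[:,2]>-.1)&(abs(L[:,1])<.02)&(abs(L[:,0])<.06)&(abs(L[:,0])>.017)]
print(np.percentile(b[:,2],[50,90,99,100]))
b=P[(P[:,2]>.128)&(P[:,2]<.145)&(abs(L[:,0])<.016)&(P[:,0]>.555)&(P[:,0]<.61)]
print(len(b),b[:,:3].mean(0) if len(b) else 0)
p,d=bot.grab_frame('side'); c=cv2.resize(p[90:250,240:440],None,fx=3.5,fy=3.5,interpolation=cv2.INTER_CUBIC); cv2.imwrite('pics/s2.png',c[:,:,::-1])
E
```

```text
t 3.4 pos [ 0.5419 -0.1295  0.132 ] yaw -94.67 tz [-1.e-03 -5.e-04 -1.e+00] F [ 0.3 -0.3 -0. ] M [-0.    0.02 -0.04] open 0.0381 q [ 0.27  0.43 -0.16  1.87  0.09  0.85 -1.58]
[-0.05431502  0.02602305  0.02944609  0.13296475]
2711 [ 0.57378057 -0.12729194  0.14142759]
```

View pics/w2.png

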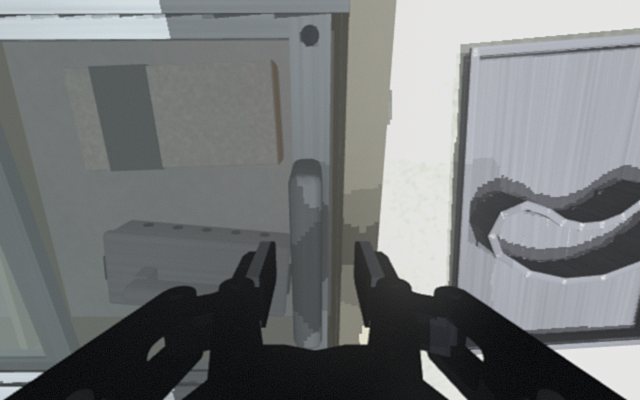

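View pics/s2.png

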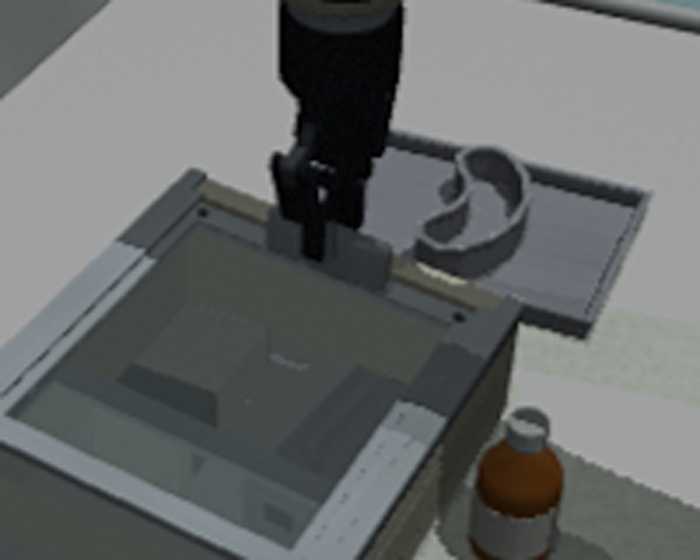

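Call:
arm_command(targets=[[0,0,0,0,0,0],[0,0,0,0,0,0],[0,0,0,0,0,0],[-0.5,0,0,0,0,0],[-1.5,0,0,0,0,0]], jaw=0.1, squeeze=20)

```text
time_s: 4.0
position: [0.5444, -0.1144, 0.1331]
tool_rot: [[-0.081, -0.997, 0.001], [-0.997, 0.081, -0.002], [0.002, -0.002, -1.0]]
force: [-0.7, -2.3, 5.9]
opening: 0.0137
```

```bash
python3 - <<'E'
from h import *
st()
E
```

```text
t 4.0 pos [ 0.5444 -0.1144  0.1331] yaw -94.63 tz [ 0.0015 -0.0018 -1.    ] F [-0.7 -2.3  5.9] M [-0.39  0.32  0.12] open 0.0137 q [ 0.25  0.42 -0.16  1.87  0.09  0.85 -1.61]
```

Call:
arm_command(targets=[[-2,0,-0.1,0,0,0],[-4.5,0,-0.1,0,0,0],[-7,0,-0.1,0,0,0],[-9.5,0,-0.1,0,0,0],[-12,0,-0.1,0,0,0]])

```text
time_s: 4.5
position: [0.5538, 0.0068, 0.1332]
tool_rot: [[-0.08, -0.997, 0.001], [-0.997, 0.08, -0.001], [0.001, -0.001, -1.0]]
force: [2.4, -2.8, -1.9]
opening: 0.0135
```

Call:
arm_command(targets=[[-1.5,0,0,0,0,0],[-2.5,0,0,0,0,0],[-3.5,0,0,0,0,0],[-4.5,0,0,0,0,0],[-5.5,0,0,0,0,0]])

```text
time_s: 5.0
position: [0.558, 0.0613, 0.1332]
tool_rot: [[-0.08, -0.997, 0.0], [-0.997, 0.08, -0.001], [0.001, -0.0, -1.0]]
force: [1.6, -3.8, 1.5]
opening: 0.0135
```

```bash
python3 - <<'E'
from h import *
s=st(); print(w2c(s['position']))
E
```

```text
t 5.0 pos [0.558  0.0613 0.1332] yaw -94.61 tz [ 2.e-04 -7.e-04 -1.e+00] F [ 1.6 -3.8  1.5] M [-0.87 -0.22  0.15] open 0.0135 q [-0.04  0.43 -0.2   1.86  0.11  0.86 -1.95]
[-0.00401025 -0.04419336]
```

Call:
arm_command(targets=[[-0.7,0,0,0,0,0],[-1.4,0,0,0,0,0],[-1.4,0,0,0,0,0],[-1.4,0,0,0,0,0]])

```text
time_s: 5.4
position: [0.5592, 0.0769, 0.1332]
tool_rot: [[-0.078, -0.997, 0.001], [-0.997, 0.078, 0.001], [-0.002, -0.001, -1.0]]
force: [2.2, 1.5, 1.1]
opening: 0.0131
```

Call:
arm_command(targets=[[0,0,0,0,0,0],[0,0,0,0,0,0],[0,0,0,0,0,0],[0,0,-2,0,0,0],[0,0,-5,0,0,0]], jaw=0.45)

```text
time_s: 5.9
position: [0.5575, 0.0751, 0.1818]
tool_rot: [[-0.079, -0.997, -0.004], [-0.997, 0.079, -0.001], [0.001, 0.004, -1.0]]
force: [0.2, 0.0, -0.3]
opening: 0.0385
```

```bash
python3 - <<'E'
from h import *
s=st(); print(w2c(s['position']))
row([.49,-.16,.25],-4.5)
E
```

```text
t 5.9 pos [0.5575 0.0751 0.1818] yaw -94.55 tz [-4.4e-03 -7.0e-04 -1.0e+00] F [ 0.2  0.  -0.3] M [-0.   -0.05  0.01] open 0.0385 q [-0.05  0.38 -0.21  1.8   0.09  0.97 -1.96]
[-0.00565438 -0.03043777]
t 5.9 pos [0.5575 0.0751 0.1818] yaw -94.55 tz [-4.4e-03 -7.0e-04 -1.0e+00] F [ 0.2  0.  -0.3] M [-0.   -0.05  0.01] open 0.0385 q [-0.05  0.38 -0.21  1.8   0.09  0.97 -1.96]
row [23.98, 4.89, -6.77] [0.004, 0.003, -1.572]
```

```bash
python3 - <<'E'
from h import *
s=bot.get_state(); c=bot.get_calibration('wrist')['camera_from_world']; R=np.array(s['tool_rot'])
print('cam in tool',R.T@(-c[:3,:3].T@c[:3,3]-s['position']), 'dir',R.T@c[2,:3])
row([.497,-.10,.25],-4.5)
E
```

```text
cam in tool [-0.00056214 -0.06908181 -0.13181999] dir [3.61867622e-04 2.73255313e-01 9.61941476e-01]
t 5.9 pos [0.5575 0.0751 0.1818] yaw -94.55 tz [-4.4e-03 -7.0e-04 -1.0e+00] F [ 0.2  0.  -0.3] M [-0.   -0.05  0.01] open 0.0385 q [-0.05  0.38 -0.21  1.8   0.09  0.97 -1.96]
row [17.94, 4.67, -6.78] [0.004, 0.003, -1.572]
```

Call:
arm_command(targets=[[1.5,0.4,-1.5,0,0,-0.14],[3.2,0.9,-2.5,0,0,-0.28],[5,1.4,-3.5,0,0,-0.42],[6.8,1.9,-4.5,0,0,-0.56],[8.6,2.4,-5.5,0,0,-0.7]])

```text
time_s: 6.4
position: [0.5276, -0.0091, 0.2384]
tool_rot: [[0.586, -0.81, -0.0], [-0.81, -0.586, -0.0], [-0.0, 0.0, -1.0]]
force: [0.4, -0.2, 1.1]
opening: 0.0388
```

```bash
python3 - <<'E'
from h import *
row([.497,-.10,.25],-4.5)
E
```

```text
t 6.4 pos [ 0.5276 -0.0091  0.2384] yaw -54.11 tz [-4.e-04 -1.e-04 -1.e+00] F [ 0.4 -0.2  1.1] M [-0.01  0.02  0.03] open 0.0388 q [ 0.19  0.27 -0.33  1.82  0.1   1.07 -1.11]
row [5.57, 7.81, -1.16] [0.0, 0.0, -0.866]
```

Call:
arm_command(targets=[[1.1,1.6,-0.2,0,0,-0.14],[2.2,3.1,-0.4,0,0,-0.28],[3.3,4.6,-0.7,0,0,-0.43],[4.4,6.2,-1,0,0,-0.58],[5.6,7.8,-1.2,0,0,-0.72]])

```text
time_s: 6.9
position: [0.4968, -0.0999, 0.2502]
tool_rot: [[0.975, -0.222, -0.0], [-0.222, -0.975, -0.0], [-0.0, 0.0, -1.0]]
force: [0.4, 0.1, 0.5]
opening: 0.0386
```

Call:
arm_command(targets=[[0,0,0,0,0,-0.15],[0,0,0,0,0,-0.15]])

```text
time_s: 7.1
position: [0.4969, -0.0999, 0.2501]
tool_rot: [[0.997, -0.079, -0.0], [-0.079, -0.997, -0.0], [-0.0, 0.0, -1.0]]
force: [-0.4, 0.8, 0.2]
opening: 0.0382
```

```bash
python3 - <<'E'
from h import *
s=st()
cal=bot.get_calibration('wrist')
p,d=bot.grab_frame('wrist'); cv2.imwrite('pics/w3.png',p[:,:,::-1]); np.save('pics/w3d.npy',d); np.save('pics/w3c.npy',cal,allow_pickle=True)
for t in ['box_center','box_handle']:
    for x in bot.regions_of('wrist',t)[:2]:
        v,u=np.nonzero(x['pixels']); z=d[v,u]; P=unproj(cal,u[z>0],v[z>0],z[z>0])
        print(t,x['conf'],x['location'],len(P),np.median(P,0))
        for a,b in [(.036,.05),(.066,.085)]:
            q=P[(P[:,2]>a)&(P[:,2]<b)]
            if len(q)>20: print('  ',a,len(q),cv2.minAreaRect(q[:,:2].astype(np.float32)),np.round(np.median(q,0),4))
p,d=bot.grab_frame('top'); c=p[130:280,165:385]
c=cv2.resize(c,None,fx=3.6,fy=3.6,interpolation=cv2.INTER_CUBIC); cv2.imwrite('pics/top3.png',c[:,:,::-1])
E
```

```text
t 7.1 pos [ 0.4969 -0.0999  0.2501] yaw -4.56 tz [-2.e-04 -0.e+00 -1.e+00] F [-0.4  0.8  0.2] M [0.02 0.03 0.06] open 0.0382 q [ 0.45  0.23 -0.41  1.85  0.1   1.08 -0.08]
box_center 0.67 [310.0, 108.9] 8597 [ 0.49566524 -0.02620173  0.04431311]
   0.036 7354 ((0.4946179986000061, -0.032305553555488586), (0.14615723490715027, 0.06225121021270752), 80.1649398803711) [ 0.4964 -0.0248  0.0442]
   0.066 1080 ((0.4945898652076721, -0.03221137449145317), (0.0799098014831543, 0.011997750028967857), 80.07355499267578) [ 0.4949 -0.0304  0.0756]
box_handle 0.78 [308.8, 107.1] 8438 [ 0.49564963 -0.02615022  0.04433315]
   0.036 7346 ((0.4945451617240906, -0.032438747584819794), (0.1460634171962738, 0.062153078615665436), 80.1649398803711) [ 0.4964 -0.0249  0.0442]
   0.066 1080 ((0.4945898652076721, -0.03221137449145317), (0.0799098014831543, 0.011997750028967857), 80.07355499267578) [ 0.4949 -0.0304  0.0756]
```

View pics/w3.png

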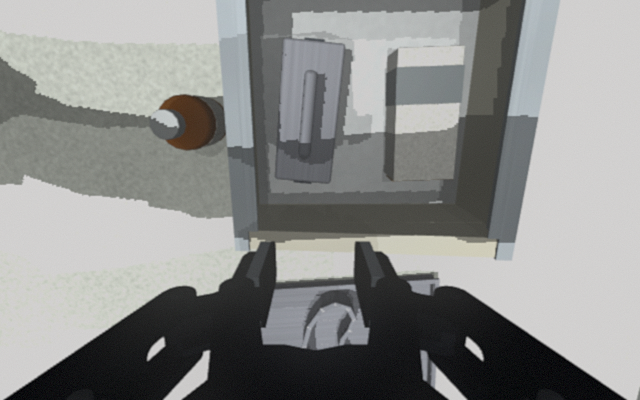

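View pics/top3.png

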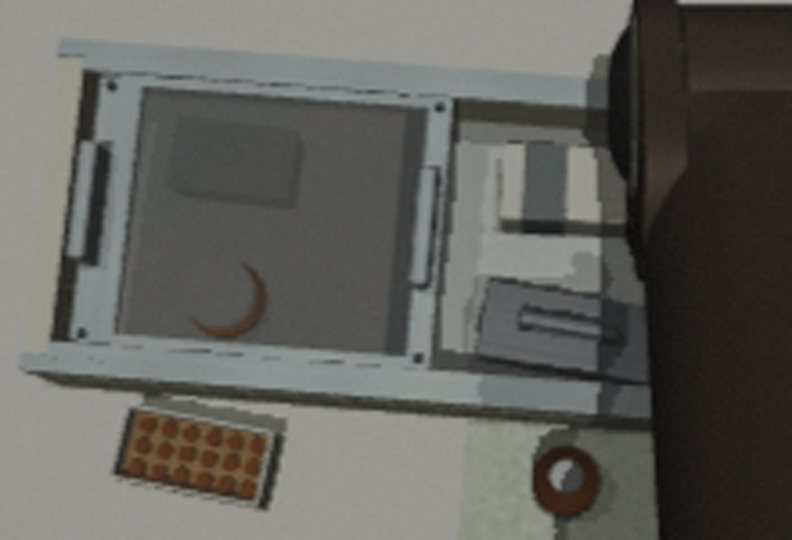

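```bash
python3 - <<'E'
from h import *
row([.4946,-.0322,.16],-9.9)
E
```

```text
t 7.3 pos [ 0.4974 -0.0987  0.25  ] yaw -4.74 tz [-1.e-04  2.e-04 -1.e+00] F [0.4 0.2 0.8] M [ 0.02 -0.07 -0.01] open 0.0386 q [ 0.45  0.23 -0.41  1.85  0.1   1.08 -0.08]
row [-0.82, -6.6, 9.0] [-0.0, 0.0, 0.09]
```

Call:
arm_command(targets=[[-0.3,-2.5,0.5,0,0,0.03],[-0.6,-5,2.5,0,0,0.06],[-0.8,-6.7,5,0,0,0.09],[-0.8,-6.7,8,0,0,0.09],[-0.8,-6.7,8,0,0,0.09]])

```text
time_s: 7.8
position: [0.4924, -0.0307, 0.167]
tool_rot: [[0.986, -0.169, -0.006], [-0.169, -0.986, 0.0], [-0.006, 0.001, -1.0]]
force: [-0.7, -0.9, -0.0]
opening: 0.0384
```

```bash
python3 - <<'E'
from h import *
row([.4946,-.0322,.062],-9.9)
E
```

```text
t 7.8 pos [ 0.4924 -0.0307  0.167 ] yaw -9.72 tz [-6.2e-03  5.0e-04 -1.0e+00] F [-0.7 -0.9 -0. ] M [0.   0.08 0.02] open 0.0384 q [ 0.32  0.31 -0.43  1.97  0.16  0.9  -0.36]
row [0.31, 0.1, 10.5] [0.001, 0.006, 0.003]
```

Call:
arm_command(targets=[[0,0,0,0,0,0],[0,0,2,0,0,0],[0,0,5,0,0,0],[0,0,6,0,0,0],[0,0,6,0,0,0]])

```text
time_s: 8.3
position: [0.4946, -0.032, 0.1101]
tool_rot: [[0.985, -0.17, -0.001], [-0.17, -0.985, -0.0], [-0.001, 0.0, -1.0]]
force: [0.1, 0.4, 1.2]
opening: 0.0382
```

```bash
python3 - <<'E'
from h import *
row([.4946,-.0322,.062],-9.9)
cal=bot.get_calibration('wrist'); s=st()
p,d=bot.grab_frame('wrist'); cv2.imwrite('pics/w4.png',p[:,:,::-1])
v,u=np.mgrid[0:400,0:640]; ok=(d>0)
P=unproj(cal,u[ok],v[ok],d[ok]); L=(P-s['position'])@np.array(s['tool_rot'])
b=P[(P[:,2]>.066)&(P[:,2]<.082)&(abs(L[:,0])<.017)&(abs(L[:,1])<.06)]
print(len(b),cv2.minAreaRect(b[:,:2].astype(np.float32)))
E
```

```text
t 8.3 pos [ 0.4946 -0.032   0.1101] yaw -9.79 tz [-0.0012 -0.     -1.    ] F [0.1 0.4 1.2] M [-0.01  0.03 -0.01] open 0.0382 q [ 0.29  0.39 -0.4   2.02  0.22  0.77 -0.41]
row [0.01, 0.01, 4.81] [0.0, 0.001, 0.002]
t 8.3 pos [ 0.4946 -0.032   0.1101] yaw -9.79 tz [-0.0012 -0.     -1.    ] F [0.1 0.4 1.2] M [-0.01  0.03 -0.01] open 0.0382 q [ 0.29  0.39 -0.4   2.02  0.22  0.77 -0.41]
2660 ((0.4946885406970978, -0.03183131292462349), (0.07964641600847244, 0.012010680511593819), 80.09564971923828)
```

View pics/w4.png

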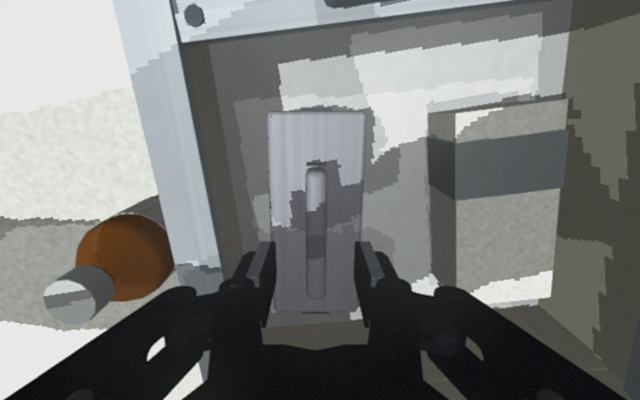

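Call:
arm_command(targets=[[0,0,1.5,0,0,0],[0,0,3,0,0,0],[0,0,4,0,0,0],[0,0,4.6,0,0,0],[0,0,4.6,0,0,0]])

```text
time_s: 8.85
position: [0.4948, -0.0318, 0.0641]
tool_rot: [[0.986, -0.169, -0.0], [-0.169, -0.986, -0.0], [-0.0, 0.0, -1.0]]
force: [-0.7, 0.7, 1.1]
opening: 0.0382
```

```bash
python3 - <<'E'
from h import *
row([.4946,-.0320,.062],-9.9)
E
```

```text
t 8.85 pos [ 0.4948 -0.0318  0.0641] yaw -9.74 tz [-2.e-04 -1.e-04 -1.e+00] F [-0.7  0.7  1.1] M [ 0.01 -0.04  0.01] open 0.0382 q [ 0.27  0.46 -0.37  2.05  0.27  0.67 -0.45]
row [-0.02, 0.03, 0.21] [0.0, 0.0, 0.003]
```

Call:
arm_command(targets=[[0,0,0.2,0,0,0],[0,0,0.2,0,0,0],[0,0,0.2,0,0,0],[0,0,0.2,0,0,0],[0,0,0.2,0,0,0]], jaw=0.0, squeeze=60)

```text
time_s: 9.35
position: [0.4954, -0.0318, 0.0626]
tool_rot: [[0.986, -0.169, 0.001], [-0.169, -0.986, -0.0], [0.001, -0.0, -1.0]]
force: [0.7, -1.3, 4.0]
opening: 0.0107
```

Call:
arm_command(targets=[[0,0,-0.2,0,0,0],[0,0,-0.5,0,0,0],[0,0,-1,0,0,0],[0,0,-1.5,0,0,0],[0,0,-2,0,0,0]])

```text
time_s: 9.85
position: [0.4947, -0.0317, 0.0825]
tool_rot: [[0.986, -0.169, -0.0], [-0.169, -0.986, -0.0], [-0.0, 0.0, -1.0]]
force: [0.3, -1.0, -3.3]
opening: 0.0104
```

```bash
python3 - <<'E'
from h import *
s=st()
p,d=bot.grab_frame('wrist'); cv2.imwrite('pics/w5.png',p[:,:,::-1])
p,d=bot.grab_frame('side'); cv2.imwrite('pics/s5.png',p[:,:,::-1])
E
```

```text
t 9.85 pos [ 0.4947 -0.0317  0.0825] yaw -9.74 tz [-1.e-04 -0.e+00 -1.e+00] F [ 0.3 -1.  -3.3] M [-0.08 -0.06  0.03] open 0.0104 q [ 0.28  0.44 -0.39  2.04  0.25  0.71 -0.43]
```

View pics/w5.png

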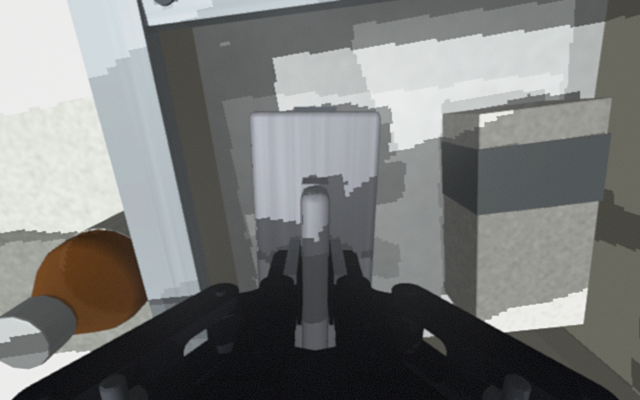

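View pics/s5.png

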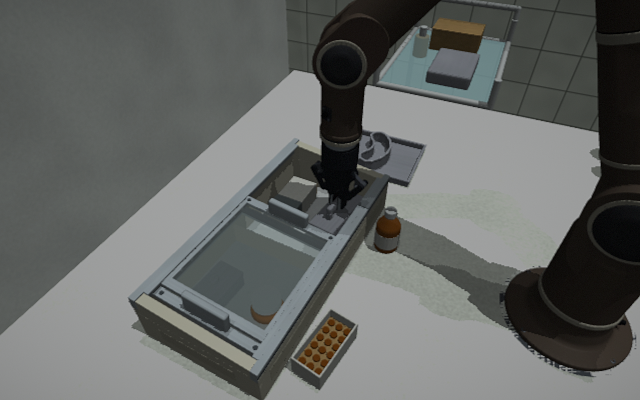

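```bash
python3 - <<'E'
from h import *
d=np.load('pics/w3d.npy'); cal=np.load('pics/w3c.npy',allow_pickle=True).item()
for r in (40,100,160):
    for c in range(215,275,5):
        if d[r,c]>0:
            P=unproj(cal,c,r,d[r,c])[0]; print(r,c,np.round(w2c(P),3),round(P[2],3))
E
```

```text
40 215 [-0.163 -0.063] -0.001
40 220 [-0.13  -0.083] 0.098
40 225 [-0.126 -0.083] 0.099
40 230 [-0.122 -0.083] 0.099
40 235 [-0.118 -0.083] 0.098
40 240 [-0.114 -0.083] 0.099
40 245 [-0.109 -0.083] 0.099
40 250 [-0.122 -0.065] 0.007
40 255 [-0.117 -0.065] 0.007
40 260 [-0.112 -0.065] 0.008
40 265 [-0.106 -0.065] 0.007
40 270 [-0.101 -0.065] 0.008
100 215 [-0.168 -0.126] -0.0
100 220 [-0.162 -0.126] 0.001
100 225 [-0.13 -0.13] 0.098
100 230 [-0.126 -0.13 ] 0.096
100 235 [-0.121 -0.13 ] 0.099
100 240 [-0.117 -0.13 ] 0.099
100 245 [-0.112 -0.13 ] 0.098
100 250 [-0.108 -0.13 ] 0.098
100 255 [-0.12  -0.127] 0.006
100 260 [-0.115 -0.127] 0.008
100 265 [-0.109 -0.127] 0.007
100 270 [-0.103 -0.127] 0.008
160 215 [-0.174 -0.196] 0.001
160 220 [-0.168 -0.196] 0.0
160 225 [-0.162 -0.196] 0.001
160 230 [-0.129 -0.182] 0.098
160 235 [-0.125 -0.182] 0.098
160 240 [-0.12  -0.181] 0.099
160 245 [-0.116 -0.182] 0.098
160 250 [-0.111 -0.181] 0.099
160 255 [-0.122 -0.194] 0.017
160 260 [-0.118 -0.195] 0.007
160 265 [-0.112 -0.195] 0.007
160 270 [-0.106 -0.195] 0.007
```

Call:
arm_command(targets=[[0.2,0,-0.7,0,0,-0.02],[0.5,0,-2,0,0,-0.04],[0.7,0,-3.5,0,0,-0.07],[0.7,0,-5,0,0,-0.09],[0.7,0,-6.5,0,0,-0.09]])

```text
time_s: 10.45
position: [0.5016, -0.0329, 0.1479]
tool_rot: [[0.997, -0.078, -0.0], [-0.078, -0.997, 0.0], [-0.0, -0.0, -1.0]]
force: [-0.2, 0.7, -3.5]
opening: 0.0109
```

Call:
arm_command(targets=[[0,0,-2,0,0,0],[0,0,-4,0,0,0],[0,0,-6,0,0,0],[0,0,-7,0,0,0],[0,0,-7,0,0,0]])

```text
time_s: 10.95
position: [0.5024, -0.033, 0.2184]
tool_rot: [[0.997, -0.08, 0.003], [-0.08, -0.997, -0.0], [0.003, 0.0, -1.0]]
force: [1.4, 0.3, -2.9]
opening: 0.011
```

```bash
python3 - <<'E'
from h import *
p,d=bot.grab_frame('side'); cv2.imwrite('pics/s6.png',p[80:280,200:440][:,:,::-1].repeat(3,0).repeat(3,1))
row([.588,-.341,.22],-0.6)
E
```

```text
t 11.0 pos [ 0.5017 -0.033   0.2172] yaw -4.58 tz [ 8.e-04 -3.e-04 -1.e+00] F [-0.   0.4 -3.8] M [-0.02  0.05  0.02] open 0.0108 q [ 0.36  0.27 -0.46  1.89  0.14  1.01 -0.24]
row [11.05, 30.01, -0.26] [0.0, -0.001, -0.069]
```

View pics/s6.png

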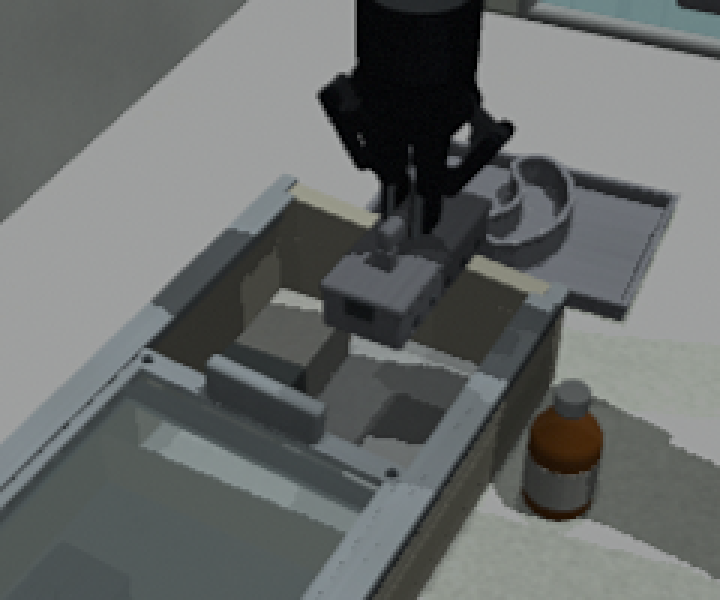

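Call:
arm_command(targets=[[0.3,0.8,0,0,0,0],[0.9,2.4,0,0,0,-0.01],[1.7,4.7,0,0,0,-0.02],[2.7,7.3,0,0,0,-0.03],[3.7,10,0,0,0,-0.04]])

```text
time_s: 11.5
position: [0.5302, -0.1369, 0.2157]
tool_rot: [[0.999, -0.039, -0.002], [-0.039, -0.999, 0.0], [-0.002, -0.0, -1.0]]
force: [1.0, 0.3, -4.1]
opening: 0.0108
```

Call:
arm_command(targets=[[1,2.7,0,0,0,0],[2,5.4,0,0,0,0],[3,8.1,0,0,0,-0.01],[4,10.8,0,0,0,-0.02],[5,13.5,0,0,0,-0.02]])

```text
time_s: 12.0
position: [0.5745, -0.2743, 0.2152]
tool_rot: [[1.0, -0.02, -0.003], [-0.02, -1.0, 0.001], [-0.003, -0.001, -1.0]]
force: [1.3, -0.2, -3.0]
opening: 0.0109
```

```bash
python3 - <<'E'
from h import *
row([.588,-.341,.22],-0.6)
E
```

```text
t 12.0 pos [ 0.5745 -0.2743  0.2152] yaw -1.14 tz [-2.5e-03  6.0e-04 -1.0e+00] F [ 1.3 -0.2 -3. ] M [-0.01 -0.04 -0.03] open 0.0109 q [ 0.62  0.48 -0.35  1.58  0.18  1.12  0.2 ]
row [1.48, 6.64, -0.49] [-0.001, 0.003, -0.009]
```

Call:
arm_command(targets=[[0.6,2.4,0,0,0,0],[1,4.3,0,0,0,-0.01],[1.2,5.5,0,0,0,-0.01],[1.3,6.3,0,0,0,-0.01],[1.3,6.3,0,0,0,-0.01]])

```text
time_s: 12.5
position: [0.5862, -0.3366, 0.2161]
tool_rot: [[1.0, -0.011, -0.001], [-0.011, -1.0, 0.0], [-0.001, -0.0, -1.0]]
force: [0.3, -0.2, -4.0]
opening: 0.0108
```

```bash
python3 - <<'E'
from h import *
row([.588,-.341,.10],-0.6)
p,d=bot.grab_frame('wrist'); cv2.imwrite('pics/w7.png',p[:,:,::-1]); 
p,d=bot.grab_frame('side'); cv2.imwrite('pics/s7.png',p[:,:,::-1])
p,d=bot.grab_frame('top'); cv2.imwrite('pics/t7.png',p[:,:,::-1])
E
```

```text
t 12.5 pos [ 0.5862 -0.3366  0.2161] yaw -0.65 tz [-1.3e-03  3.0e-04 -1.0e+00] F [ 0.3 -0.2 -4. ] M [ 0.02 -0.02  0.04] open 0.0108 q [ 0.67  0.54 -0.33  1.47  0.19  1.16  0.3 ]
row [0.2, 0.44, 11.61] [-0.0, 0.001, -0.001]
```

View pics/w7.png

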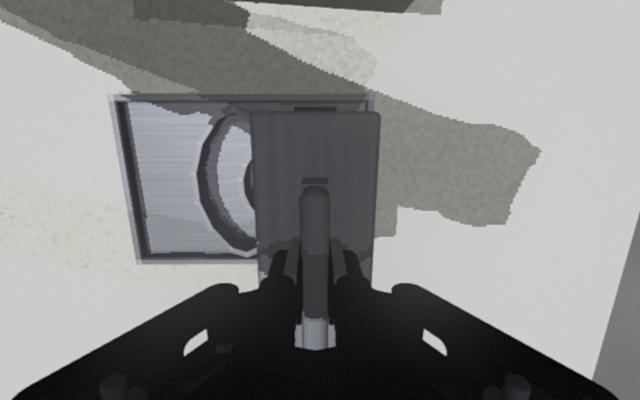

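View pics/s7.png

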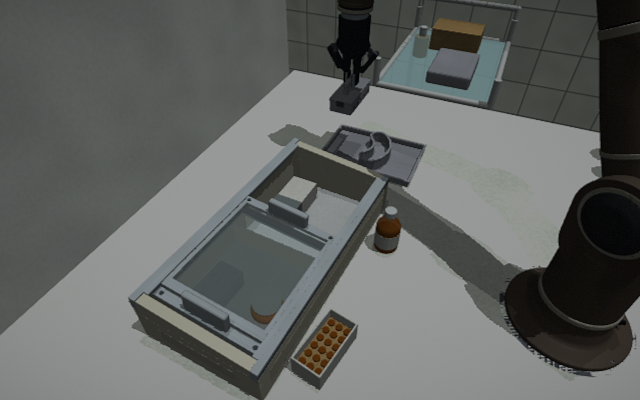

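Call:
arm_command(targets=[[0.1,0.3,1.5,0,0,0],[0.2,0.4,4.5,0,0,0],[0.2,0.4,8,0,0,0],[0.2,0.4,10.5,0,0,0],[0.2,0.4,11.6,0,0,0]])

```text
time_s: 13.15
position: [0.587, -0.3384, 0.0972]
tool_rot: [[1.0, -0.009, -0.004], [-0.009, -1.0, 0.002], [-0.004, -0.002, -1.0]]
force: [-0.2, -0.3, -2.9]
opening: 0.0108
```

Call:
arm_command(targets=[[0,0,0,0,0,0],[0,0,0,0,0,0]])

```text
time_s: 13.35
position: [0.5896, -0.3397, 0.102]
tool_rot: [[1.0, -0.01, 0.001], [-0.01, -1.0, -0.001], [0.001, 0.0, -1.0]]
force: [0.1, -0.2, -3.3]
opening: 0.0109
```

```bash
python3 - <<'E'
from h import *
row([.588,-.341,.0606],-0.6)
s=bot.get_state(); cal=bot.get_calibration('wrist')
p,d=bot.grab_frame('wrist'); cv2.imwrite('pics/w8.png',p[:,:,::-1]); 
v,u=np.mgrid[0:400,0:640]; ok=(d>0)&(v<270)
P=unproj(cal,u[ok],v[ok],d[ok])
t=P[(P[:,2]>.012)&(P[:,2]<.024)&(P[:,1]>-.36)]; 
print('rim +x',np.percentile(t[(t[:,0]>.6)][:,0],[1,50,99]) if (t[:,0]>.6).any() else '', 'max y',np.percentile(t[:,1],99.5))
q=P[(P[:,2]>.028)&(P[:,2]<.045)&(P[:,0]<.57)]; print('dish maxx',np.percentile(q[:,0],99.5) if len(q) else '')
q=P[(P[:,2]>.07)&(P[:,2]<.09)&(abs(P[:,0]-.588)<.05)]; print('lid',np.percentile(q,[1,99],axis=0),len(q))
print(cv2.minAreaRect(q[:,:2].astype(np.float32)))
A=np.c_[q[:,:2],np.ones(len(q))]; print('plane',np.linalg.lstsq(A,q[:,2],rcond=None)[0])
E
```

```text
t 13.35 pos [ 0.5896 -0.3397  0.102 ] yaw -0.56 tz [ 1.4e-03 -5.0e-04 -1.0e+00] F [ 0.1 -0.2 -3.3] M [-0.01 -0.06  0.02] open 0.0109 q [ 0.66  0.66 -0.31  1.56  0.23  0.95  0.26]
row [-0.16, 0.13, 4.14] [0.0, -0.001, 0.001]
rim +x [0.60133428 0.63973519 0.64555216] max y -0.24802243302856794
dish maxx 0.5335790584042165
lid [[ 0.55938944 -0.34651548  0.08056208]
 [ 0.61957737 -0.26893856  0.08498427]] 15726
((0.5894400477409363, -0.30921173095703125), (0.08338741958141327, 0.06233673170208931), 89.43972778320312)
plane [ 0.00252198 -0.00463456  0.08050498]
```

View pics/w8.png

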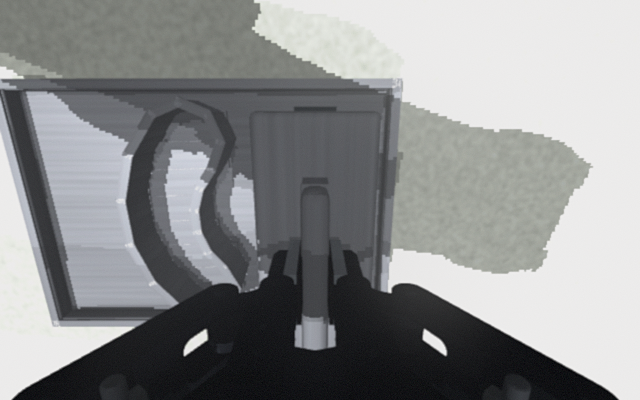

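Call:
arm_command(targets=[[-0.1,0,0.8,0,0,0],[-0.1,0,1.8,0,0,0],[-0.1,0,2.6,0,0,0],[-0.1,0,3.2,0,0,0],[-0.1,0,3.5,0,0,0]])

```text
time_s: 13.9
position: [0.5873, -0.3394, 0.0649]
tool_rot: [[1.0, -0.01, -0.001], [-0.01, -1.0, 0.001], [-0.001, -0.001, -1.0]]
force: [0.0, 0.9, -3.6]
opening: 0.011
```

Call:
arm_command(targets=[[0,0,0.1,0,0,0],[0,0,0.2,0,0,0],[0,0,0.2,0,0,0],[0,0,0.2,0,0,0]])

```text
time_s: 14.3
position: [0.588, -0.3398, 0.0644]
tool_rot: [[1.0, -0.01, 0.0], [-0.01, -1.0, -0.0], [0.0, 0.0, -1.0]]
force: [-0.8, -0.6, -2.8]
opening: 0.0108
```

```bash
python3 - <<'E'
from h import *
row([.588,-.341,.0606],-0.6)
E
```

```text
t 14.3 pos [ 0.588  -0.3398  0.0644] yaw -0.57 tz [ 5.e-04 -3.e-04 -1.e+00] F [-0.8 -0.6 -2.8] M [-0.01 -0.01 -0.01] open 0.0108 q [ 0.65  0.7  -0.3   1.59  0.25  0.89  0.25]
row [0.0, 0.12, 0.38] [0.0, -0.0, 0.0]
```

Call:
arm_command(targets=[[0,0,0.1,0,0,0],[0,0,0.2,0,0,0],[0,0,0.2,0,0,0],[0,0,0.2,0,0,0]])

```text
time_s: 14.7
position: [0.5878, -0.3397, 0.062]
tool_rot: [[1.0, -0.01, -0.0], [-0.01, -1.0, 0.0], [-0.0, -0.0, -1.0]]
force: [-0.2, -0.7, -3.9]
opening: 0.0109
```

Call:
arm_command(targets=[[0,0,0.1,0,0,0],[0,0,0.1,0,0,0],[0,0,0.1,0,0,0]])

```text
time_s: 15.0
position: [0.5878, -0.3397, 0.061]
tool_rot: [[1.0, -0.01, -0.0], [-0.01, -1.0, 0.0], [-0.0, -0.0, -1.0]]
force: [0.2, 0.4, -4.0]
opening: 0.0105
```

Call:
arm_command(targets=[[0,0,0.1,0,0,0],[0,0,0.1,0,0,0],[0,0,0.1,0,0,0]])

```text
time_s: 15.3
position: [0.5879, -0.3397, 0.0607]
tool_rot: [[1.0, -0.01, 0.0], [-0.01, -1.0, -0.0], [0.0, 0.0, -1.0]]
force: [-2.3, 0.9, 3.4]
opening: 0.0112
```

Call:
arm_command(targets=[[0,0,0.1,0,0,0],[0,0,0.1,0,0,0],[0,0,0.1,0,0,0]])

```text
time_s: 15.6
position: [0.5879, -0.3398, 0.0606]
tool_rot: [[1.0, -0.01, 0.0], [-0.01, -1.0, -0.001], [0.0, 0.001, -1.0]]
force: [-4.7, 1.8, 11.5]
opening: 0.0111
```

Call:
arm_command(targets=[[0,0,-0.1,0,0,0],[0,0,-0.1,0,0,0]])

```text
time_s: 15.8
position: [0.5879, -0.3397, 0.0606]
tool_rot: [[1.0, -0.01, 0.0], [-0.01, -1.0, -0.0], [0.0, 0.0, -1.0]]
force: [-3.9, 1.6, 6.6]
opening: 0.0111
```

Call:
arm_command(targets=[[0,0,0,0,0,0],[0,0,0,0,0,0],[0,0,0,0,0,0],[0,0,0,0,0,0]], jaw=0.4)

```text
time_s: 16.2
position: [0.5878, -0.3398, 0.0598]
tool_rot: [[1.0, -0.01, 0.0], [-0.01, -1.0, 0.0], [0.0, -0.0, -1.0]]
force: [0.0, 0.6, -0.5]
opening: 0.0339
```

```bash
python3 - <<'E'
from h import *
st()
E
```

```text
t 16.2 pos [ 0.5878 -0.3398  0.0598] yaw -0.57 tz [ 0.  0. -1.] F [ 0.   0.6 -0.5] M [-0.    0.02 -0.04] open 0.0339 q [ 0.65  0.71 -0.3   1.59  0.25  0.88  0.25]
```

Released with no force. Rise and look at the placement.

Call:
arm_command(targets=[[0,0,-1,0,0,0],[0,0,-3,0,0,0],[0,0,-6,0,0,0],[0,0,-10,0,0,0],[0,0,-14,0,0,0]])

```text
time_s: 16.7
position: [0.5876, -0.3395, 0.202]
tool_rot: [[1.0, -0.01, -0.0], [-0.01, -1.0, 0.0], [-0.0, -0.0, -1.0]]
force: [1.9, -0.9, 0.5]
opening: 0.0341
```

```bash
python3 - <<'E'
from h import *
s=st(); cal=bot.get_calibration('wrist')
p,d=bot.grab_frame('wrist'); cv2.imwrite('pics/w9.png',p[:,:,::-1])
v,u=np.mgrid[0:400,0:640]; ok=(d>0)&(v<290)
P=unproj(cal,u[ok],v[ok],d[ok])
q=P[(P[:,2]>.037)&(P[:,2]<.047)&(P[:,0]>.55)&(P[:,0]<.63)]
print('lid',len(q),np.percentile(q,[1,50,99],axis=0),cv2.minAreaRect(q[:,:2].astype(np.float32)))
A=np.c_[q[:,:2],np.ones(len(q))]; print('plane',np.linalg.lstsq(A,q[:,2],rcond=None)[0])
row(list(c2w(-.004,-.028))+[.21],-94.5)
E
```

```text
t 16.7 pos [ 0.5876 -0.3395  0.202 ] yaw -0.56 tz [-1.e-04  2.e-04 -1.e+00] F [ 1.9 -0.9  0.5] M [-0.03 -0.02  0.05] open 0.0341 q [ 0.67  0.56 -0.33  1.48  0.19  1.13  0.3 ]
lid 8095 [[ 0.55736662 -0.40914193  0.03925896]
 [ 0.58805618 -0.33031209  0.04219099]
 [ 0.61796744 -0.26961552  0.04392395]] ((0.5876467227935791, -0.3408319652080536), (0.14603641629219055, 0.062143873423337936), 89.42859649658203)
plane [ 0.00046524 -0.00110602  0.04148637]
t 16.75 pos [ 0.5907 -0.3408  0.2102] yaw -0.58 tz [ 0.0093 -0.0047 -0.9999] F [ 2.1 -0.7  5.6] M [-0.07 -0.17 -0.01] open 0.0341 q [ 0.67  0.55 -0.33  1.47  0.19  1.14  0.3 ]
row [-3.56, -41.78, -0.2] [-0.004, -0.011, 1.639]
```

View pics/w9.png

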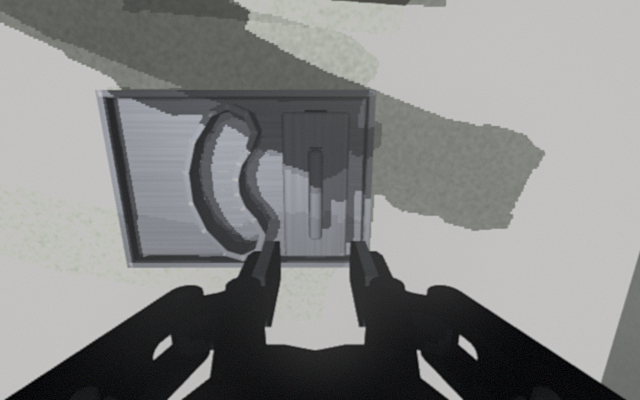

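```bash
python3 - <<'E'
from h import *
for cam in ['top','side']:
    p,d=bot.grab_frame(cam); cal=bot.get_calibration(cam)
    v,u=np.mgrid[0:400,0:640]; ok=d>0; P=unproj(cal,u[ok],v[ok],d[ok])
    C=(P[:,:2]-CC)@np.c_[CX,CYv]
    h=(P[:,2]>.128)&(P[:,2]<.148)&(abs(C[:,0])<.06)
    for lo,hi in [(-.08,.03),(0.15,.27)]:
        b=h&(C[:,1]>lo)&(C[:,1]<hi); print(cam,b.sum(),np.round([np.percentile(C[b],2,axis=0),np.percentile(C[b],98,axis=0)],4).tolist())
row(list(c2w(-.004,-.028))+[.21],-94.5)
E
```

```text
top 178 [[-0.0462, -0.0358], [0.0387, -0.0223]]
top 197 [[-0.0456, 0.22], [0.0379, 0.2337]]
side 346 [[-0.0473, -0.0334], [0.0381, -0.0196]]
side 529 [[-0.0481, 0.2237], [0.0365, 0.2365]]
t 16.85 pos [ 0.5897 -0.3404  0.2046] yaw -0.57 tz [ 0.0064 -0.0034 -1.    ] F [-0.9 -0.2 -0.4] M [-0.01  0.01  0.03] open 0.0343 q [ 0.67  0.56 -0.33  1.48  0.19  1.13  0.3 ]
row [-3.45, -41.74, -0.7] [-0.003, -0.008, 1.639]
```

Call:
arm_command(targets=[[-0.2,-2,-0.2,0,0,0.14],[-0.5,-5.5,-0.4,0,0,0.28],[-0.8,-9.5,-0.7,0,0,0.43],[-1.1,-13.5,-0.8,0,0,0.58],[-1.5,-17.5,-0.8,0,0,0.72]])

```text
time_s: 17.35
position: [0.5739, -0.163, 0.2076]
tool_rot: [[0.741, -0.672, -0.001], [-0.672, -0.741, 0.0], [-0.001, 0.0, -1.0]]
force: [1.2, 0.5, -0.3]
opening: 0.0342
```

```bash
python3 - <<'E'
from h import *
row(list(c2w(-.004,-.0285))+[.21],-94.5)
E
```

```text
t 17.35 pos [ 0.5739 -0.163   0.2076] yaw -42.19 tz [-6.e-04  4.e-04 -1.e+00] F [ 1.2  0.5 -0.3] M [ 0.01 -0.03 -0.02] open 0.0342 q [ 0.37  0.41 -0.23  1.7   0.1   1.05 -0.63]
row [-17.19, -16.79, -0.23] [0.0, 0.001, 0.913]
```

Call:
arm_command(targets=[[-2.8,-2.7,0,0,0,0.14],[-5.6,-5.5,0,0,0,0.28],[-8.4,-8.2,0,0,0,0.43],[-11.2,-11,0,0,0,0.58],[-14,-13.7,0,0,0,0.72]])

```text
time_s: 17.85
position: [0.5608, 0.0324, 0.2075]
tool_rot: [[0.115, -0.993, -0.001], [-0.993, -0.115, -0.0], [-0.0, 0.001, -1.0]]
force: [-0.2, -0.1, 0.3]
opening: 0.0341
```

```bash
python3 - <<'E'
from h import *
row(list(c2w(-.004,-.0285))+[.18],-94.5)
E
```

```text
t 17.85 pos [0.5608 0.0324 0.2075] yaw -83.42 tz [-1.e-03 -1.e-04 -1.e+00] F [-0.2 -0.1  0.3] M [-0.04 -0.01  0.01] open 0.0341 q [-0.02  0.34 -0.16  1.79  0.06  1.02 -1.66]
row [-4.43, -0.36, 2.75] [0.001, -0.0, 0.193]
```

Call:
arm_command(targets=[[-2.5,-0.2,0,0,0,0.14],[-4,-0.4,0.5,0,0,0.19],[-4.4,-0.4,1.5,0,0,0.19],[-4.4,-0.4,2,0,0,0.19],[-4.4,-0.4,2,0,0,0.19]])

```text
time_s: 18.35
position: [0.5595, 0.0735, 0.1866]
tool_rot: [[-0.069, -0.998, -0.003], [-0.998, 0.069, -0.001], [0.001, 0.002, -1.0]]
force: [-0.9, 0.0, -0.1]
opening: 0.0338
```

```bash
python3 - <<'E'
from h import *
cal=bot.get_calibration('wrist'); s=st()
p,d=bot.grab_frame('wrist'); cv2.imwrite('pics/w10.png',p[:,:,::-1])
v,u=np.mgrid[0:400,0:640]; ok=d>0; P=unproj(cal,u[ok],v[ok],d[ok]); C=(P[:,:2]-CC)@np.c_[CX,CYv]
b=(P[:,2]>.128)&(P[:,2]<.148)&(abs(C[:,0])<.06)&(C[:,1]>-.06)&(C[:,1]<.0)
print(b.sum(),np.percentile(C[b],[2,98],axis=0),w2c(s['position']))
row(list(c2w(-.004,-.0285))+[.132],-94.5)
E
```

```text
t 18.35 pos [0.5595 0.0735 0.1866] yaw -93.97 tz [-0.0026 -0.0011 -1.    ] F [-0.9  0.  -0.1] M [-0.05  0.04 -0.02] open 0.0338 q [-0.11  0.37 -0.14  1.8   0.06  0.98 -1.91]
3034 [[-0.04480471 -0.03465433]
 [ 0.04021366 -0.02138905]] [-0.00353687 -0.03189702]
t 18.4 pos [0.5599 0.0734 0.1872] yaw -94.01 tz [-1.6e-03 -9.0e-04 -1.0e+00] F [ 0.1 -0.8  1.1] M [ 0.02 -0.04 -0.02] open 0.0343 q [-0.11  0.37 -0.14  1.8   0.06  0.98 -1.91]
row [-0.35, 0.08, 5.52] [0.002, -0.001, 0.009]
```

View pics/w10.png

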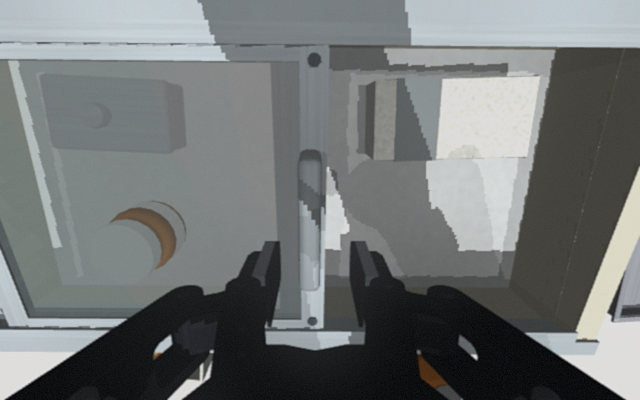

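Call:
arm_command(targets=[[-0.3,0,1.5,0,0,0.01],[-0.4,0,3.5,0,0,0.01],[-0.4,0,5,0,0,0.01],[-0.4,0,5.4,0,0,0.01],[-0.4,0,5.4,0,0,0.01]])

```text
time_s: 18.9
position: [0.5604, 0.078, 0.1338]
tool_rot: [[-0.08, -0.997, -0.001], [-0.997, 0.08, -0.0], [0.0, 0.001, -1.0]]
force: [0.3, 0.5, -0.6]
opening: 0.034
```

Call:
arm_command(targets=[[0,0,0,0,0,0],[0,0,0,0,0,0],[0,0,0,0,0,0],[0,0,0,0,0,0]], jaw=0.1, squeeze=20)

```text
time_s: 19.3
position: [0.5612, 0.0789, 0.1351]
tool_rot: [[-0.079, -0.997, 0.002], [-0.997, 0.079, 0.0], [-0.0, -0.002, -1.0]]
force: [0.4, -2.4, 6.3]
opening: 0.0135
```

```bash
python3 - <<'E'
from h import *
s=st(); print(w2c(s['position']))
row(list(c2w(-.004,-.235))+[.132],-94.5)
E
```

```text
t 19.3 pos [0.5612 0.0789 0.1351] yaw -94.55 tz [ 0.0018  0.     -1.    ] F [ 0.4 -2.4  6.3] M [-0.33  0.1   0.05] open 0.0135 q [-0.12  0.43 -0.13  1.85  0.07  0.87 -1.94]
[-0.00225075 -0.0263388 ]
t 19.3 pos [0.5612 0.0789 0.1351] yaw -94.55 tz [ 0.0018  0.     -1.    ] F [ 0.4 -2.4  6.3] M [-0.33  0.1   0.05] open 0.0135 q [-0.12  0.43 -0.13  1.85  0.07  0.87 -1.94]
row [20.87, 0.16, 0.3] [-0.002, 0.0, -0.001]
```

Call:
arm_command(targets=[[1,0,-0.1,0,0,0],[3,0,-0.1,0,0,0],[5.5,0,-0.1,0,0,0],[8,0,-0.1,0,0,0],[10.5,0,-0.1,0,0,0]])

```text
time_s: 19.8
position: [0.553, -0.0257, 0.1351]
tool_rot: [[-0.078, -0.997, 0.002], [-0.997, 0.078, 0.001], [-0.001, -0.002, -1.0]]
force: [5.7, 2.1, -4.4]
opening: 0.0132
```

Call:
arm_command(targets=[[2.5,0,0,0,0,0],[5,0,0,0,0,0],[7,0,0,0,0,0],[8.5,0,0,0,0,0],[9.5,0,0,0,0,0]])

```text
time_s: 20.3
position: [0.5456, -0.1212, 0.1351]
tool_rot: [[-0.08, -0.997, 0.002], [-0.997, 0.08, 0.0], [-0.0, -0.002, -1.0]]
force: [5.8, 2.2, -4.2]
opening: 0.0132
```

```bash
python3 - <<'E'
from h import *
s=st(); print(w2c(s['position']))
E
```

```text
t 20.3 pos [ 0.5456 -0.1212  0.1351] yaw -94.57 tz [ 2.2e-03  2.0e-04 -1.0e+00] F [ 5.8  2.2 -4.2] M [ 0.33 -1.14  0.13] open 0.0132 q [ 0.2   0.42 -0.09  1.87  0.05  0.85 -1.56]
[-0.0020941  -0.22708916]
```

Call:
arm_command(targets=[[0.4,0.05,0,0,0,0],[0.8,0.1,0,0,0,0],[1.1,0.1,0,0,0,0],[1.3,0.1,0,0,0,0]])

```text
time_s: 20.7
position: [0.5447, -0.1328, 0.1351]
tool_rot: [[-0.078, -0.997, 0.004], [-0.997, 0.078, 0.0], [-0.001, -0.004, -1.0]]
force: [8.5, 0.9, -6.9]
opening: 0.0135
```

```bash
python3 - <<'E'
from h import *
s=st(); print(w2c(s['position']))
E
```

```text
t 20.7 pos [ 0.5447 -0.1328  0.1351] yaw -94.49 tz [ 4.e-03  4.e-04 -1.e+00] F [ 8.5  0.9 -6.9] M [ 0.14 -1.78 -0.03] open 0.0135 q [ 0.22  0.42 -0.09  1.87  0.04  0.85 -1.54]
[-0.00210621 -0.23870719]
```

Call:
arm_command(targets=[[0.15,0,0,0,0,0],[0.3,0,0,0,0,0],[0.3,0,0,0,0,0]])

```text
time_s: 21.0
position: [0.5446, -0.1335, 0.1351]
tool_rot: [[-0.077, -0.997, 0.004], [-0.997, 0.077, 0.003], [-0.003, -0.004, -1.0]]
force: [8.6, 6.8, -5.3]
opening: 0.0132
```

```bash
python3 - <<'E'
from h import *
s=st(); print(w2c(s['position']))
E
```

```text
t 21.0 pos [ 0.5446 -0.1335  0.1351] yaw -94.4 tz [ 0.0038  0.0028 -1.    ] F [ 8.6  6.8 -5.3] M [ 1.27 -1.75 -0.14] open 0.0132 q [ 0.22  0.42 -0.09  1.87  0.04  0.85 -1.53]
[-0.00210406 -0.23935451]
```

Call:
arm_command(targets=[[0.2,0,0,0,0,0],[0.4,0,0,0,0,0],[0.4,0,0,0,0,0]])

```text
time_s: 21.3
position: [0.5446, -0.1336, 0.1351]
tool_rot: [[-0.074, -0.997, 0.004], [-0.997, 0.074, 0.007], [-0.007, -0.003, -1.0]]
force: [7.6, 15.2, -4.4]
opening: 0.0132
```

```bash
python3 - <<'E'
from h import *
s=st(); print(w2c(s['position']))
E
```

```text
t 21.3 pos [ 0.5446 -0.1336  0.1351] yaw -94.24 tz [ 0.0036  0.0069 -1.    ] F [ 7.6 15.2 -4.4] M [ 3.29 -1.71 -0.26] open 0.0132 q [ 0.23  0.42 -0.09  1.86  0.04  0.86 -1.52]
[-0.00207482 -0.2394929 ]
```

Call:
arm_command(targets=[[-0.25,-0.05,0,0,0,0],[-0.4,-0.05,0,0,0,0]])

```text
time_s: 21.5
position: [0.5446, -0.1334, 0.1351]
tool_rot: [[-0.076, -0.997, 0.003], [-0.997, 0.076, 0.002], [-0.003, -0.003, -1.0]]
force: [7.5, 2.6, -4.9]
opening: 0.0132
```

Call:
arm_command(targets=[[0,0,0,0,0,0],[0,0,0,0,0,0],[0,0,0,0,0,0],[0,0,-2,0,0,0],[0,0,-5,0,0,0]], jaw=0.4)

```text
time_s: 22.0
position: [0.5413, -0.1364, 0.1839]
tool_rot: [[-0.08, -0.997, -0.004], [-0.997, 0.08, 0.001], [-0.0, 0.004, -1.0]]
force: [0.5, -0.5, 0.0]
opening: 0.034
```

```bash
python3 - <<'E'
from h import *
s=st(); print(w2c(s['position']))
p,d=bot.grab_frame('top'); cal=bot.get_calibration('top'); cv2.imwrite('pics/t11.png',p[:,:,::-1])
v,u=np.mgrid[0:400,0:640]; ok=d>0; P=unproj(cal,u[ok],v[ok],d[ok]); C=(P[:,:2]-CC)@np.c_[CX,CYv]
h=(P[:,2]>.128)&(P[:,2]<.148)&(abs(C[:,0])<.06)
for lo,hi in [(0.15,.27)]:
    b=h&(C[:,1]>lo)&(C[:,1]<hi); print(b.sum(),np.round([np.percentile(C[b],2,axis=0),np.percentile(C[b],98,axis=0)],4).tolist())
row(list(c2w(-.004,.2285))+[.19],-94.5)
row(list(c2w(-.004,.2285))+[.19],85.5)
E
```

```text
t 22.0 pos [ 0.5413 -0.1364  0.1839] yaw -94.57 tz [-4.4e-03  6.0e-04 -1.0e+00] F [ 0.5 -0.5  0. ] M [-0.03 -0.03  0.03] open 0.034 q [ 0.23  0.36 -0.08  1.82  0.04  0.97 -1.52]
[-0.00516227 -0.24260076]
200 [[-0.0456, 0.2219], [0.0392, 0.2359]]
t 22.05 pos [ 0.5444 -0.137   0.1901] yaw -94.58 tz [ 0.0042 -0.001  -1.    ] F [ 1.7 -0.2  3.1] M [-0.04 -0.17 -0.01] open 0.034 q [ 0.23  0.36 -0.08  1.81  0.04  0.97 -1.52]
row [-47.14, 0.26, -0.02] [-0.004, -0.001, -0.001]
t 22.05 pos [ 0.5444 -0.137   0.1901] yaw -94.58 tz [ 0.0042 -0.001  -1.    ] F [ 1.7 -0.2  3.1] M [-0.04 -0.17 -0.01] open 0.034 q [ 0.23  0.36 -0.08  1.81  0.04  0.97 -1.52]
row [-47.14, 0.26, -0.02] [-0.001, 0.007, 3.14]
```

Call:
arm_command(targets=[[-2,0,0,0,0,0],[-5.5,0,0,0,0,0],[-10,0,0,0,0,0],[-14.5,0,0,0,0,0],[-19,0.1,0,0,0,0]])

```text
time_s: 22.55
position: [0.5569, 0.0543, 0.1852]
tool_rot: [[-0.08, -0.997, 0.0], [-0.997, 0.08, -0.0], [0.0, -0.0, -1.0]]
force: [0.9, -0.0, 0.3]
opening: 0.034
```

Call:
arm_command(targets=[[-4.5,0,0,0,0,0],[-9,0,0,0,0,0],[-13.5,0,0,0,0,0],[-18,0.1,0,0,0,0],[-22.5,0.1,0,0,0,0]])

```text
time_s: 23.05
position: [0.5738, 0.2789, 0.1851]
tool_rot: [[-0.08, -0.997, 0.0], [-0.997, 0.08, -0.0], [0.0, -0.0, -1.0]]
force: [0.5, -0.3, -0.1]
opening: 0.0346
```

```bash
python3 - <<'E'
from h import *
row(list(c2w(-.004,.230))+[.19],-94.5)
E
```

```text
t 23.05 pos [0.5738 0.2789 0.1851] yaw -94.57 tz [ 2.e-04 -4.e-04 -1.e+00] F [ 0.5 -0.3 -0.1] M [-0.01 -0.04 -0.02] open 0.0346 q [-0.39  0.49 -0.2   1.62  0.11  1.04 -2.27]
row [-5.6, -0.13, -0.49] [-0.0, -0.0, -0.001]
```

Call:
arm_command(targets=[[-3,0,0,0,0,0],[-4.8,-0.1,0,0,0,0],[-5.4,-0.1,0,0,0,0],[-5.4,-0.1,0,0,0,0]])

```text
time_s: 23.45
position: [0.5792, 0.3306, 0.1847]
tool_rot: [[-0.079, -0.997, -0.0], [-0.997, 0.079, -0.001], [0.001, 0.0, -1.0]]
force: [0.4, -0.1, -0.3]
opening: 0.0339
```

```bash
python3 - <<'E'
from h import *
cal=bot.get_calibration('wrist'); s=st()
p,d=bot.grab_frame('wrist'); cv2.imwrite('pics/w12.png',p[:,:,::-1])
v,u=np.mgrid[0:400,0:640]; ok=d>0; P=unproj(cal,u[ok],v[ok],d[ok]); C=(P[:,:2]-CC)@np.c_[CX,CYv]
b=(P[:,2]>.128)&(P[:,2]<.148)&(abs(C[:,0])<.06)&(C[:,1]>.2)&(C[:,1]<.26)
print(b.sum(),np.percentile(C[b],[2,98],axis=0),w2c(s['position']))
row(list(c2w(-.004,.230))+[.132],-94.5)
E
```

```text
t 23.45 pos [0.5792 0.3306 0.1847] yaw -94.55 tz [-2.e-04 -9.e-04 -1.e+00] F [ 0.4 -0.1 -0.3] M [ 0.01 -0.    0.03] open 0.0339 q [-0.46  0.54 -0.2   1.54  0.12  1.08 -2.33]
3119 [[-0.04543087  0.22381787]
 [ 0.03983668  0.23722031]] [-0.00400772  0.22599797]
t 23.5 pos [0.5795 0.3295 0.1848] yaw -94.63 tz [-1.0e-04 -1.5e-03 -1.0e+00] F [-0.2 -1.1 -0.7] M [-0.01 -0.04 -0.05] open 0.0339 q [-0.46  0.54 -0.2   1.54  0.12  1.08 -2.33]
row [-0.52, 0.04, 5.28] [-0.0, -0.001, -0.002]
```

View pics/w12.png

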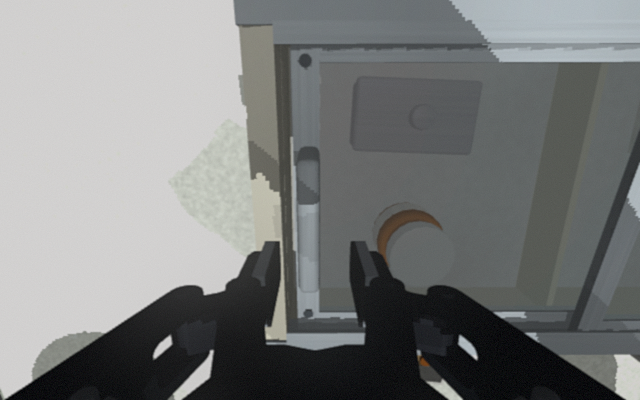

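Call:
arm_command(targets=[[-0.3,0,1.5,0,0,0],[-0.4,0,3.5,0,0,0],[-0.4,0,4.8,0,0,0],[-0.4,0,5.1,0,0,0],[-0.4,0,5.1,0,0,0]])

```text
time_s: 24.0
position: [0.5793, 0.3345, 0.1333]
tool_rot: [[-0.08, -0.997, -0.001], [-0.997, 0.08, -0.001], [0.001, 0.001, -1.0]]
force: [0.1, 0.5, 0.7]
opening: 0.0341
```

Call:
arm_command(targets=[[0,0,0,0,0,0],[0,0,0,0,0,0],[0,0,0,0,0,0],[0,0,0,0,0,0]], jaw=0.1, squeeze=20)

```text
time_s: 24.4
position: [0.5799, 0.3354, 0.1349]
tool_rot: [[-0.079, -0.997, 0.001], [-0.997, 0.079, 0.0], [-0.001, -0.001, -1.0]]
force: [0.4, -0.7, 3.6]
opening: 0.0135
```

```bash
python3 - <<'E'
from h import *
s=st(); print(w2c(s['position']))
E
```

```text
t 24.4 pos [0.5799 0.3354 0.1349] yaw -94.54 tz [ 1.4e-03  5.0e-04 -1.0e+00] F [ 0.4 -0.7  3.6] M [-0.2  -0.01  0.06] open 0.0135 q [-0.47  0.59 -0.2   1.58  0.13  0.98 -2.35]
[-0.00377023  0.23085972]
```

Call:
arm_command(targets=[[-0.3,0,0,0,0,0],[-0.6,0,0,0,0,0],[-0.8,0,0,0,0,0],[-1,0,0,0,0,0],[-1.2,0,0,0,0,0]])

```text
time_s: 24.9
position: [0.5805, 0.3436, 0.1348]
tool_rot: [[-0.081, -0.997, -0.001], [-0.997, 0.081, -0.006], [0.006, 0.001, -1.0]]
force: [-5.0, -15.7, 15.1]
opening: 0.0133
```

Call:
arm_command(targets=[[-0.2,0,0,0,0,0],[-0.4,0,0,0,0,0],[-0.4,0,0,0,0,0]])

```text
time_s: 25.2
position: [0.5806, 0.3437, 0.1347]
tool_rot: [[-0.083, -0.997, -0.003], [-0.996, 0.083, -0.011], [0.012, 0.002, -1.0]]
force: [-8.9, -21.6, 18.9]
opening: 0.0138
```

```bash
python3 - <<'E'
from h import *
s=st(); print(w2c(s['position']))
E
```

```text
t 25.2 pos [0.5806 0.3437 0.1347] yaw -94.78 tz [-0.0033 -0.0115 -0.9999] F [ -8.9 -21.6  18.9] M [-4.6   1.85  0.06] open 0.0138 q [-0.48  0.61 -0.19  1.55  0.14  1.   -2.37]
[-0.00368088  0.23913978]
```

Call:
arm_command(targets=[[0.3,0,0,0,0,0],[0.6,0,-0.05,0,0,0],[0.7,0,-0.1,0,0,0]])

```text
time_s: 25.5
position: [0.5805, 0.3434, 0.135]
tool_rot: [[-0.08, -0.997, 0.0], [-0.997, 0.08, -0.001], [0.001, -0.001, -1.0]]
force: [2.5, -1.3, -2.3]
opening: 0.0137
```

```bash
python3 - <<'E'
from h import *
s=st(); print(w2c(s['position']))
E
```

```text
t 25.5 pos [0.5805 0.3434 0.135 ] yaw -94.58 tz [ 4.e-04 -9.e-04 -1.e+00] F [ 2.5 -1.3 -2.3] M [-0.46 -0.46  0.05] open 0.0137 q [-0.48  0.6  -0.19  1.56  0.13  0.99 -2.36]
[-0.00376897  0.23884144]
```

Call:
arm_command(targets=[[0,0,0,0,0,0],[0,0,0,0,0,0],[0,0,0,0,0,0],[0,0,-2,0,0,0],[0,0,-5,0,0,0]], jaw=0.4)

```text
time_s: 26.0
position: [0.5787, 0.3442, 0.1833]
tool_rot: [[-0.078, -0.997, -0.004], [-0.997, 0.078, -0.002], [0.002, 0.004, -1.0]]
force: [0.4, 0.3, 0.3]
opening: 0.0346
```

Call:
arm_command(targets=[[0,0,-2,0,0,0],[0,1,-5,0,0,0],[0,3,-7,0,0,0],[0,3,-7,0,0,0]])

```text
time_s: 26.4
position: [0.5489, 0.3495, 0.2589]
tool_rot: [[-0.076, -0.997, 0.003], [-0.997, 0.076, 0.004], [-0.005, -0.003, -1.0]]
force: [-0.5, 0.1, 0.2]
opening: 0.0343
```

```bash
python3 - <<'E'
from h import *
st()
for cam in ['top','side','wrist']:
    cal=bot.get_calibration(cam); p,d=bot.grab_frame(cam); cv2.imwrite(f'pics/{cam}13.png',p[:,:,::-1])
    v,u=np.mgrid[0:400,0:640]; ok=d>0; P=unproj(cal,u[ok],v[ok],d[ok]); C=(P[:,:2]-CC)@np.c_[CX,CYv]
    h=(P[:,2]>.128)&(P[:,2]<.148)&(abs(C[:,0])<.06)
    for lo,hi in [(-.27,-.15),(0.15,.27)]:
        b=h&(C[:,1]>lo)&(C[:,1]<hi)
        if b.sum()>20: print(cam,b.sum(),np.round([np.percentile(C[b],2,axis=0),np.percentile(C[b],98,axis=0)],4).tolist())
    if cam!='wrist':
        # box, dish, bottle, ampoules
        for n,x0,x1,y0,y1,z0,z1 in [('box lid',.55,.63,-.43,-.25,.034,.05),('dish',.45,.545,-.43,-.25,.026,.06),('bottle',.33,.42,-.07,.02,.09,.13),('amp',.34,.45,.19,.34,.035,.06)]:
            m=(P[:,0]>x0)&(P[:,0]<x1)&(P[:,1]>y0)&(P[:,1]<y1)&(P[:,2]>z0)&(P[:,2]<z1)
            if m.sum()>10: print(cam,n,m.sum(),cv2.minAreaRect(P[m][:,:2].astype(np.float32)))
E
```

```text
t 26.4 pos [0.5489 0.3495 0.2589] yaw -94.36 tz [ 0.0033  0.0043 -1.    ] F [-0.5  0.1  0.2] M [ 0.02  0.04 -0.01] open 0.0343 q [-0.49  0.45 -0.22  1.5   0.1   1.19 -2.37]
top 177 [[-0.0463, -0.2457], [0.0387, -0.2324]]
top 203 [[-0.0465, 0.2306], [0.039, 0.2444]]
top box lid 866 ((0.5882412791252136, -0.3398677706718445), (0.14611294865608215, 0.06264089792966843), 89.58123016357422)
top dish 313 ((0.5002579092979431, -0.3425237536430359), (0.17749546468257904, 0.07636427879333496), 88.07483673095703)
top bottle 75 ((0.3761862516403198, -0.03064170479774475), (0.024684736505150795, 0.02401517890393734), 10.001012802124023)
top amp 151 ((0.41048893332481384, 0.2537709176540375), (0.10965703427791595, 0.0883040577173233), 79.06222534179688)
side 257 [[-0.0461, -0.2439], [0.0382, -0.2297]]
side 553 [[-0.048, 0.234], [0.0372, 0.2468]]
side box lid 532 ((0.588718593120575, -0.33828914165496826), (0.14484071731567383, 0.06373137980699539), 89.69378662109375)
side dish 388 ((0.4994019567966461, -0.3374737501144409), (0.07422292232513428, 0.15967044234275818), 0.34383144974708557)
side bottle 162 ((0.3756043314933777, -0.028072696179151535), (0.02597547508776188, 0.02459396794438362), 88.72565460205078)
side amp 946 ((0.41075336933135986, 0.2598707675933838), (0.12471181154251099, 0.08920158445835114), 79.19310760498047)
wrist 1889 [[-0.0459, 0.2328], [0.0385, 0.2462]]
```

View pics/top13.png

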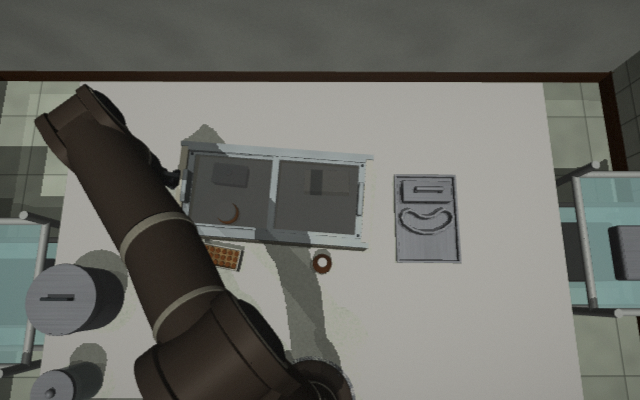

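View pics/side13.png

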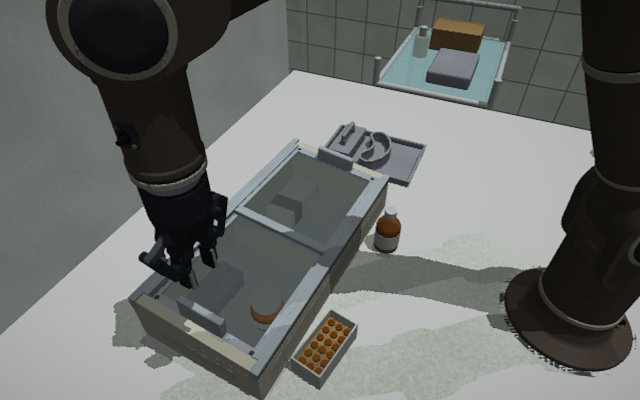

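Call:
arm_command(targets=[[2,0,0,0,0,0],[6,0,0,0,0,0],[10.5,0,0,0,0,0],[15,0,0,0,0,0],[19.5,0,0,0,0,0]])

```text
time_s: 27.05
position: [0.5345, 0.1499, 0.2534]
tool_rot: [[-0.08, -0.997, -0.002], [-0.997, 0.08, -0.001], [0.001, 0.002, -1.0]]
force: [0.2, -1.4, -0.1]
opening: 0.0346
```

Call:
arm_command(targets=[[4.5,0,0,0,0,0],[9,0,0,0,0,0],[13.5,0,0,0,0,0],[18,0,0,0,0,0],[22.5,0,0,0,0,0]])

```text
time_s: 27.55
position: [0.5164, -0.0744, 0.2538]
tool_rot: [[-0.08, -0.997, -0.002], [-0.997, 0.08, -0.0], [0.0, 0.002, -1.0]]
force: [1.3, 0.3, 0.5]
opening: 0.034
```

Call:
arm_command(targets=[[3,0,0,0,0,0],[4.5,0,0,0,0,0],[5,0,0,0,0,0],[5,0,0,0,0,0],[5,0,0,0,0,0]])

```text
time_s: 28.05
position: [0.5131, -0.1206, 0.2545]
tool_rot: [[-0.078, -0.997, -0.001], [-0.997, 0.078, 0.001], [-0.001, 0.001, -1.0]]
force: [0.2, 0.2, 0.5]
opening: 0.0339
```

```bash
python3 - <<'E'
from h import *
s=st(); print(w2c(s['position']))
cal=bot.get_calibration('wrist'); p,d=bot.grab_frame('wrist'); cv2.imwrite('pics/w14.png',p[:,:,::-1])
v,u=np.mgrid[0:400,0:640]; ok=d>0; P=unproj(cal,u[ok],v[ok],d[ok]); C=(P[:,:2]-CC)@np.c_[CX,CYv]
h=(P[:,2]>.128)&(P[:,2]<.148)&(abs(C[:,0])<.06)
b=h&(C[:,1]<-.15); print(b.sum(),np.percentile(C[b],[2,50,98],axis=0))
r=(P[:,2]>.085)&(P[:,2]<.125)&(C[:,1]<-.1)&(abs(C[:,0])<.1); print('outer end',np.percentile(C[r][:,1],[0.2,1]))
# top camera left check
cal=bot.get_calibration('top'); p,d=bot.grab_frame('top'); cv2.imwrite('pics/t14.png',p[:,:,::-1])
ok=d>0; P=unproj(cal,u[ok],v[ok],d[ok]); C=(P[:,:2]-CC)@np.c_[CX,CYv]
r=(P[:,2]>.085)&(P[:,2]<.125)&(abs(C[:,0])<.1)&(abs(C[:,1])<.3); print('ends',np.percentile(C[r][:,1],[0.3,99.7]))
m=(P[:,0]>.45)&(P[:,0]<.545)&(P[:,1]>-.42)&(P[:,1]<-.26)&(P[:,2]>.026)&(P[:,2]<.06); print('dish',cv2.minAreaRect(P[m][:,:2].astype(np.float32)))
E
```

```text
t 28.05 pos [ 0.5131 -0.1206  0.2545] yaw -94.47 tz [-9.e-04  6.e-04 -1.e+00] F [0.2 0.2 0.5] M [ 0.01 -0.   -0.03] open 0.0339 q [ 0.16  0.24 -0.03  1.82  0.01  1.09 -1.52]
[-0.0345259  -0.22906251]
1924 [[-0.04518646 -0.24527327]
 [ 0.00075393 -0.23840022]
 [ 0.03894047 -0.23186206]]
outer end [-0.26900371 -0.2676691 ]
ends [-0.21109384  0.26803917]
dish ((0.49864357709884644, -0.359005331993103), (0.06931202113628387, 0.11502224206924438), 6.80513858795166)
```

View pics/w14.png

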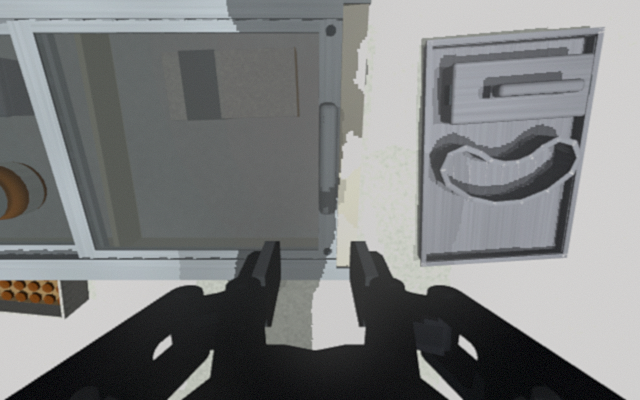

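View pics/t14.png

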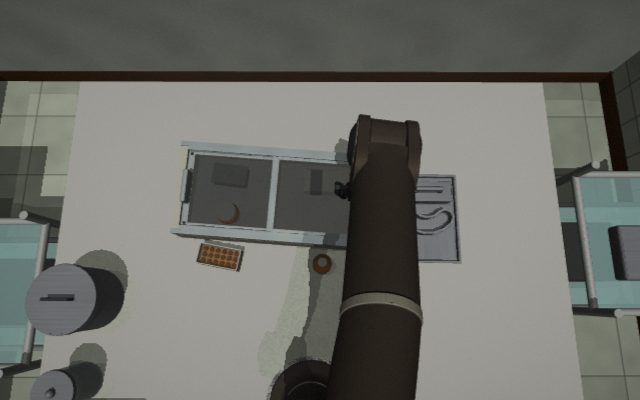

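```bash
python3 - <<'E'
from h import *
st(); print(bot.hand_in())
E
```

```text
t 28.15 pos [ 0.5132 -0.1204  0.2548] yaw -94.42 tz [-4.e-04  4.e-04 -1.e+00] F [ 0.6 -0.5  0.2] M [-0.05  0.03  0.05] open 0.0346 q [ 0.16  0.23 -0.03  1.82  0.01  1.09 -1.52]
the job is handed in; nothing more can be done
None
```

The instrument box is in the tray, both case doors are shut, and I handed the job in at 28.2 s of the 72 s allowed.

**What I did:** I slid the right door open, which pushed the part-open left door nearly home. I then lifted the box by its bridge handle and carried it level to the wider side of the tray. I set it down until I felt light contact, about 12 N at most, and let go. After that I slid the right door and then the left door against their stops; neither moved further at about 15 N and 22 N.

**Last checks:**
- **Box:** it lies flat, with lid slope about 0.001. It has about 20 mm clear to the dish and 17–20 mm to the tray walls.
- **Doors:** the wrist camera put the grips at case y −238.5 mm and +239.5 mm, where fully home is ∓239 mm. The top and side cameras agreed to within about 2.5 mm.
- **Everything else:** the bottle measured the same place in the top and side cameras. The ampoule carton, dish, tin, jar and paper carton look unmoved.
- **Robot:** it ended clear above the case, touching nothing.

**Readings that disagreed:**
- One top-camera fit of the dish, after the box was in, came out too long (177 mm) and centred 4 mm off. I think it picked up the tray rim, because the side camera still showed the dish where it started.
- A later top-camera fit of the dish was partly hidden by the arm, so I discarded it.

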